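Measure an extending tray with a tape measure and lock it

TASK

Measure how wide the extending tongue depressor tray is set: hook the tape measure's end over the outside of the fixed long rim (on the robot's left), back the case off against the spring, and set it upright on the bench with its nose closed up square against the outside of the sliding long rim, so that hook and nose both touch. Then push the thumb lock fully down and leave the locked tape standing there. Be gentle: don't strain hook or lock, don't shift the tray or its sliding side, never let the blade snap back, and leave the other things alone.

Things in the scene. Friction and masses are not known exactly. Their poses are not given: they have to be found in the camera images.
- tape_mid (a point): tape measure: dark case 86 mm long, 38 thick, 66 high (rounded back), standing on its grippy rubber sole on the bench (which holds it against the spring), 0.4 kg. Point: 36 mm above the sole, mid-thickness, 6 mm behind mid-length; its flat sides (20 mm each way round the point) are the grip, across the 38 mm. x: the way the blade comes out of the nose; y: across the thickness; z: up
- nose: flat upright nose plate of the case below the blade, 38 mm wide. Origin: on the middle of its front face, 49.5 mm ahead (x) of tape_mid, 8 mm above the sole; the plate reaches from 1 to 14 mm above the sole, the case face 0.5 mm behind it goes on up to 50 mm. The blade leaves just above it, its underside 15.5 mm above the sole. Axes as tape_mid
- hook: steel hook on the end of the stiff straight steel blade (18 mm wide, 2 thick). Origin: on the lip's inner (case-facing) side, level with the blade's underside, mid-width. The lip, 20 mm wide and 2 thick, hangs 6.5 mm below the origin. Retracted, the origin is 18 mm ahead of the nose plate, 15.5 mm above the sole. Axes as tape_mid
- blade (a joint): m the blade is drawn out of the case from its retracted stop, 0 to 0.076 (end stop); the lip's inner side is this + 18 mm ahead of the nose plate. A spring pulls it in with 1.5 N, 1.9 N when fully out; let go, it snaps back
- thumb_key: thumb lock: ridged grey key, 15 mm (x) by 22 mm (y), on the front shoulder of the case. Origin: centre of its top face, 37 mm ahead of tape_mid and, while unlocked, 74 mm above the sole (8 mm above the case's back). Pushed straight down 8 mm to its stop it brakes the blade and stays down. Axes as tape_mid
- lock (a joint): m the thumb lock is pushed down: 0 up and free, about 0.0075 fully down. It rubs with 4 N, and over 8 N is needed to push it home where the brake bites; let go, it rises by less than 0.5 mm
- tray: extending stainless tray, 190 mm long (x), rims 14 high, walls 2 thick, 0.53 kg, on rubber feet that slip at 6 to 12 N. Origin: on the bench, mid-length, 40 mm inside the outer face of the fixed long rim (+y). The sliding long rim (-y; tray_slide, not tracked) gives at 8 N; its outer face is set 62 to 86 mm from the fixed one's. Floor at 5 mm; tongue depressors to 8 mm from y -19 to +19 mm
There are look-alikes about, which are no part of the job. What is shaped like the part that bears tape_mid but purple is not meant. Leave any turquoise look-alike of the tray alone.

How it is judged:
By the outcome, as a careful person would: the job done as asked, in the order asked, and still so for the second after the job is handed in, with the robot touching nothing.
It also fails if it takes over 53 s, if anything falls off the work surface, if the arm or the gripper's body presses on something with over 40 N, if the wrist force passes 120 N, or if a joint passes its speed limit or range.

ROBOT

A 6-joint arm with a two-finger parallel gripper is mounted at the origin on the work surface. World frame = base frame: x ahead of the robot, y to its left, z up, the work surface at z = 0. Lengths are in m, angles in rad, forces in N, time in s.
With the tool pointing down it reaches from about 0.225 to 0.875 m from the base axis. Payload 3.4 kg.
Tool frame: the origin (TCP) lies on the centre line of the jaws, within the pads' length; the fingertips stand 19 mm ahead of it and the grasp point (between the pads) is the TCP; z points along the fingers, y is the direction in which the jaws open and shut (so a half turn about z gives the same grasp; the last joint's range is limited). The gripper opens to 85 mm and grips with 20 to 120 N. Pads are 22 mm wide; open, the fingers measure 114 mm over their backs; the gripper's body (76 mm by 85 mm) begins 54 mm behind the grasp point. The pads swing forward as they close: fully open they stand 13 mm farther back than shut.
Start: joints at [1.163, 0.276, 1.505, -0, 1.361, -0.121], TCP at [0.163, 0.552, 0.25] pointing down, gripper open.
Joint ranges: [-2.89, 2.89], [-0.75, 2.08], [0.22, 2.7], [-1.18, 4.32], [0.11, 2.71], [-2.7, 2.7]. Speed limits (rad/s): [2.57, 2.57, 3.14, 3.14, 3.14, 3.14].

INTERFACE

Orientations are given as a unit quaternion [w, x, y, z].
In Python, from rig import monitor, eyes, manip, models gives the robot as it stands.
- The arm moves only by the tool send_rows, never from a script. Its argument "deltas" is a list of rows, each an object with "dp": the shift along the world's x, y, z each as a share of 0.12 m, from -1 to 1, a list of three; "rotation": the turn, a rotation vector about the world's x, y, z each as a share of 0.5 rad, from -1 to 1, a list of three. In form: [{"dp": [dx, dy, dz], "rotation": [rx, ry, rz]}, ...]. A call has 1 to 12 rows; each row is the pose to reach, as a shift and turn from the pose commanded when the call began; what a row does not reach only later rows make up. A row lasts 1/12 s, in which the tool goes at most 41.7 mm and 7.16 degrees, less where a joint would pass 70% of its speed; a pose out of reach is approached as far as the arm can. A call with a number of a shift or a turn outside -1 to 1 is refused whole. A call with a gripper value outside its range is refused whole. "fingers" is the closure, from -1 (fully open) to 1 (shut), set as the call begins (left out, the last holds). The fingers move at their own pace and stop on an object; "grip_force" is the grip in N (left out, the last holds). Time passes only in rows, so rows that repeat a pose let the fingers close. It gives the time, the measured TCP pose, the force and the opening at its end, in the units of the state.
- monitor.get_state(): the state, without advancing time (a new reading comes with each control period).
- eyes.get_image(name): name is "side" or "top" or "wrist"; returns a dict with "color" (400x640x3 uint8, red, green, blue), "depth" (400x640 float32, m along the optical axis (not along the pixel's ray), 0 where there is no reading), "mtx" (3x3 intrinsics, pixels), "k1" (the pictures are not rectified: a ray, as slopes to the right and down, at radius r is drawn at 1 + k1 r^2 times it, then the intrinsics apply), "rvec" (rotation vector, rad) and "tvec" (3), from world to camera coordinates, as OpenCV has them. Camera axes: x right, y down, z forward; pixel columns grow to the right and rows downward; lengths in m; the calibration is good to about 2 mm. A picture is of the moment at which its call begins.
- manip.sign_off(): hands the job in, once; it reports no verdict.
Trained networks look in a picture, given as the dict that the camera call returned (one of the last four; its "shot" number tells which), for a name from the list of things; names that differ only in an ending like _2 or _b are one class to them, and where a whole thing is asked for, a point or a joint stands for the part that bears it (a point fixed in the world has none). Each returns a list of dicts, best first, with "score" (0 to 1); they miss things now and then, are a little off and sometimes report something else, mostly with a low value. They report only what shows in the picture. A call takes as long as a camera call. They do not tell look-alikes from the thing itself.
- models.find_in(name, picture): "box" ([left, top, right, bottom] in pixels, round what is visible of it).
The state is a dict: "clock": time; "qpos": joint angles; "qd": joint speeds; "effort": joint torques, N m; "position": TCP position; "ee_rot": TCP orientation; "contact_force": force on the tool from outside, world axes, zero at the start; "moment": the same for the moment, N m; "width": finger opening in m.
Only numpy, scipy, OpenCV 4.12 (cv2) and the standard library are available. Lean on these libraries where they do the work, as an engineer would, in place of code of your own. Each camera call takes 0.05 s, during which the arm holds its last target.

## Working session

There is one attempt and no reset: what is moved stays moved. The work goes in short steps, Python scripts to look and compute and a tool call to move; the robot and the scene stay as the last step left them, time stands still between calls to the robot, and variables do not carry over. Pictures are saved under pics/ and viewed, and the job is handed in when it is done.

Besides the shell and the picture viewer there is one more tool, called as name(argument=value, ...), one argument or row to a line, values as JSON. send_rows: Moves the arm, as the interface text tells. Its arguments: {"type":"object","properties":{"deltas":{"type":"array","items":{"type":"object","properties":{"dp":{"type":"array","items":{"type":"number"}},"rotation":{"type":"array","items":{"type":"number"}}}}},"fingers":{"type":"number"},"grip_force":{"type":"number"}},"required":["deltas"]}

```bash
ls; mkdir -p pics
cat > h.py <<'E'
from rig import monitor, eyes, manip, models
import numpy as np, cv2
def save(p,n): cv2.imwrite('pics/'+n+'.png',p['color'][:,:,::-1])
def cam(p):
    R=cv2.Rodrigues(np.array(p['rvec'],float))[0]; return R,np.array(p['tvec'],float).ravel(),np.array(p['mtx'],float),float(p['k1'])
def ray(p,u,v):
    R,t,K,k1=cam(p)
    xd=(np.asarray(u,float)-K[0,2])/K[0,0]; yd=(np.asarray(v,float)-K[1,2])/K[1,1]
    x,y=xd,yd
    for _ in range(20):
        s=1+k1*(x*x+y*y); x,y=xd/s,yd/s
    return np.stack([x,y,np.ones_like(x)],-1)
def world(p,u,v,d=None):
    R,t,K,k1=cam(p); r=ray(p,u,v)
    if d is None: d=p['depth'][np.asarray(v).astype(int),np.asarray(u).astype(int)]
    return (r*np.asarray(d)[...,None]-t)@R
def onz(p,u,v,z):
    R,t,K,k1=cam(p); c=-R.T@t; w=ray(p,u,v)@R
    return c+w*((z-c[2])/w[...,2])[...,None]
def proj(p,X):
    R,t,K,k1=cam(p); q=np.atleast_2d(X)@R.T+t; x=q[:,:2]/q[:,2:]; r2=(x**2).sum(1,keepdims=True); x=x*(1+k1*r2)
    return x*[K[0,0],K[1,1]]+[K[0,2],K[1,2]]
def cloud(p):
    v,u=np.mgrid[0:400,0:640]; return world(p,u,v,p['depth'])
E
python3 - <<'E'
from h import *
print(monitor.get_state())
for n in ['top','side','wrist']:
    p=eyes.get_image(n); save(p,n+'0'); R,t,K,k1=cam(p); print(n,-R.T@t,R.tolist(),K.tolist(),k1)
    for m in ['tape_mid','tray','thumb_key','hook','nose']:
        print(m,[(np.round(b['box']).tolist(),round(b['score'],2)) for b in models.find_in(m,p)])
E
```

```text
pics
{'clock': 0.0, 'qpos': array([ 1.16302770e+00,  2.76611493e-01,  1.50614967e+00,  1.91118690e-05,
        1.36070089e+00, -1.21018889e-01]), 'qd': array([ 0.00284205, -0.00079803,  0.00050483, -0.00091192,  0.0022639 ,
        0.00056932]), 'effort': array([ 5.28967503e-04, -4.16783845e+01, -2.45805538e+01,  9.25563609e-05,
        1.12081561e-02,  1.15265672e-05]), 'position': array([0.16244046, 0.55105671, 0.24942369]), 'ee_rot': array([-2.53278351e-04,  1.42886080e-01,  9.89738700e-01, -8.99776294e-04]), 'contact_force': array([-0.45946719,  0.49458674,  0.44421033]), 'moment': array([-0.01645247, -0.04772631, -0.03162303]), 'width': 0.08534456810982838}
top [0.31610142 0.011746   1.19696046] [[-0.00942054189958963, -0.9998093994070667, -0.017100241156164146], [-0.9942516851954915, 0.011189387653547378, -0.10648184864033958], [0.10665289436411754, 0.015998826870103407, -0.994167590329989]] [[456.3139454197488, 0.0, 318.5071990448551], [0.0, 456.3139454197488, 190.3706764770333], [0.0, 0.0, 1.0]] -0.07483183338879915
tape_mid [([180.0, 186.0, 214.0, 218.0], 0.86), ([209.0, 150
[... 530 characters left out ...]
0, 350.0, 174.0], 0.93), ([282.0, 132.0, 312.0, 161.0], 0.56)]
tray [([179.0, 282.0, 261.0, 383.0], 0.62)]
thumb_key [([298.0, 137.0, 307.0, 141.0], 0.41), ([330.0, 143.0, 339.0, 146.0], 0.39)]
hook []
nose [([330.0, 141.0, 338.0, 147.0], 0.42)]
wrist [0.09020728 0.57287124 0.374137  ] [[0.28253084648681426, 0.9592578742306972, 0.0008071616002460202], [0.9171819122464266, -0.2703844712652622, 0.2926936581933285], [0.2809869403218466, -0.08195467299067771, -0.9562059249678168]] [[275.35051647536716, 0.0, 322.19986284380207], [0.0, 275.35051647536716, 200.83185997066707], [0.0, 0.0, 1.0]] -0.038339822929135806
tape_mid [([247.0, 324.0, 274.0, 348.0], 0.58)]
tray []
thumb_key []
hook []
nose []
```

```bash
python3 -c "
import cv2
for n in ['top0','side0']:
    a=cv2.imread('pics/'+n+'.png'); cv2.imwrite('pics/'+n+'b.png',cv2.resize(a,(800,500)))
a=cv2.imread('pics/top0.png')[110:280,160:500]; cv2.imwrite('pics/topc.png',cv2.resize(a,(800,400),interpolation=cv2.INTER_CUBIC))
"
```

```text
(no output)
```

View pics/topc.png

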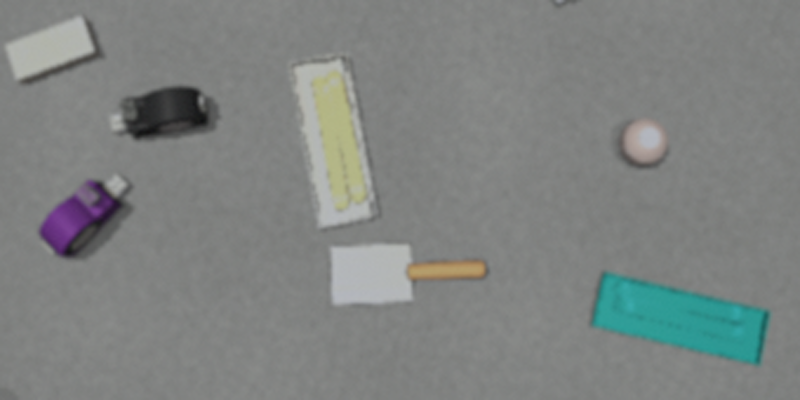

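View pics/side0b.png

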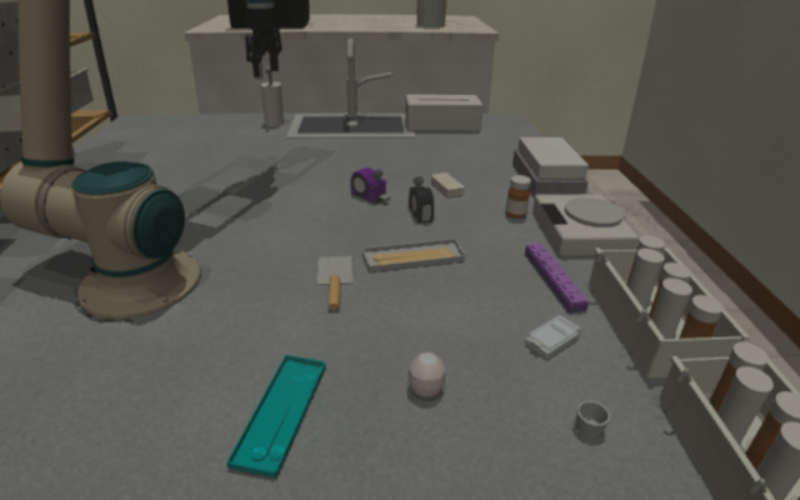

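View pics/top0b.png

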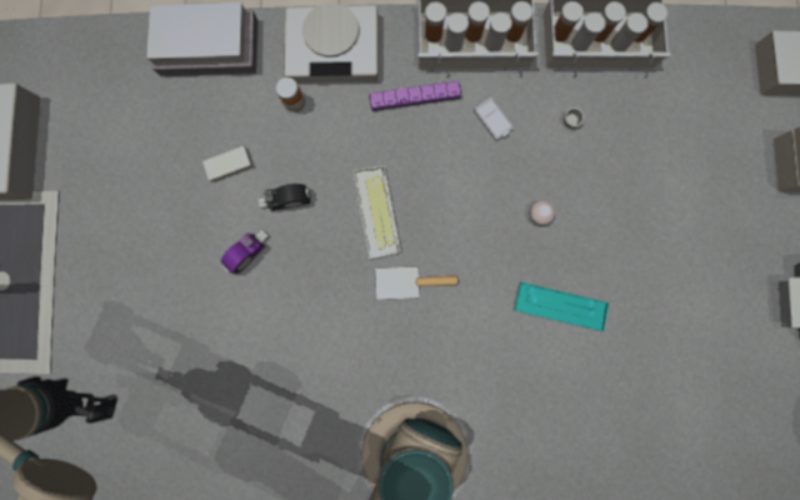

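Run:
```python
from h import *
p=eyes.get_image('top'); C=cloud(p)
col=p['color'].astype(int)
def show(n,box,zlo,zhi):
    l,t,r,b=box; c=C[t:b,l:r].reshape(-1,3); m=(c[:,2]>zlo)&(c[:,2]<zhi); c=c[m]
    rect=cv2.minAreaRect((c[:,:2]*1000).astype(np.float32)); print(n,len(c),rect, c[:,2].max())
    return c
l=show('tapecase',(205,145,258,172),.03,.09)
d=l[:,:2]-l[:,:2].mean(0); print(np.linalg.eigh(np.cov(d.T)))
l=show('tape all',(205,145,258,172),.012,.09)
show('tray',(280,130,323,210),.005,.03)
```

```text
tapecase 556 ((530.9747314453125, 260.80902099609375), (39.13672637939453, 88.72622680664062), 9.590867042541504) 0.0791237231572106
EighResult(eigenvalues=array([0.00012837, 0.0006119 ]), eigenvectors=array([[-0.97805863, -0.20832982],
       [-0.20832982,  0.97805863]]))
tape all 640 ((529.324951171875, 270.5500183105469), (39.19380187988281, 108.73380279541016), 9.508090019226074) 0.0791237231572106
tray 1229 ((500.2178649902344, 76.5687255859375), (111.32286071777344, 210.83859252929688), 89.95960998535156) 0.022230826381475933
```

send_rows(
  deltas=[
    {"dp": [0.2, -0.2, 0], "rotation": [0, 0, -0.15]},
    {"dp": [0.4, -0.4, 0], "rotation": [0, 0, -0.3]},
    {"dp": [0.6, -0.6, 0], "rotation": [0, 0, -0.45]},
    {"dp": [0.8, -0.8, 0], "rotation": [0, 0, -0.6]},
  ],
)

```text
clock: 1.28
position: [0.2593, 0.4546, 0.2503]
ee_rot: [0.0, 0.29, 0.957, 0.0]
contact_force: [0.0, -0.3, 0.4]
width: 0.0851
```

send_rows(
  deltas=[
    {"dp": [0.25, -0.25, 0], "rotation": [0, 0, -0.15]},
    {"dp": [0.5, -0.5, 0], "rotation": [0, 0, -0.3]},
    {"dp": [0.75, -0.75, 0], "rotation": [0, 0, -0.45]},
    {"dp": [1, -1, 0], "rotation": [0, 0, -0.6]},
  ],
)

```text
clock: 1.62
position: [0.3776, 0.3362, 0.2506]
ee_rot: [0.0, 0.431, 0.903, 0.0]
contact_force: [1.4, 0.3, 0.2]
width: 0.0856
```

send_rows(
  deltas=[
    {"dp": [0.25, -0.25, 0], "rotation": [0, 0, -0.15]},
    {"dp": [0.5, -0.5, 0], "rotation": [0, 0, -0.3]},
    {"dp": [0.75, -0.75, 0], "rotation": [0, 0, -0.45]},
    {"dp": [1, -1, 0], "rotation": [0, 0, -0.6]},
  ],
)

```text
clock: 1.95
position: [0.4956, 0.2181, 0.2506]
ee_rot: [0.0, 0.561, 0.828, 0.0]
contact_force: [0.3, 0.9, -0.8]
width: 0.0854
```

send_rows(
  deltas=[
    {"dp": [0.1, -0.1, 0], "rotation": [0, 0, -0.15]},
    {"dp": [0.2, -0.15, 0], "rotation": [0, 0, -0.3]},
    {"dp": [0.26, -0.15, 0], "rotation": [0, 0, -0.43]},
    {"dp": [0.26, -0.15, 0], "rotation": [0, 0, -0.43]},
  ],
)

```text
clock: 2.28
position: [0.5274, 0.201, 0.2501]
ee_rot: [0.0, 0.646, 0.763, 0.0]
contact_force: [-0.0, -0.1, 0.4]
width: 0.0857
```

Run:
```python
from h import *
s=monitor.get_state(); print(s['clock'],s['position'],s['ee_rot'],s['qpos'])
p=eyes.get_image('wrist'); save(p,'w1')
for m in ['tape_mid','tray','thumb_key','hook','nose','blade']:
    print(m,[(np.round(b['box']).tolist(),round(b['score'],2)) for b in models.find_in(m,p)])
np.savez('w1.npz',**p)
```

```text
2.2833 [0.52740433 0.20097366 0.25009453] [3.99273027e-04 6.46099436e-01 7.63253046e-01 3.84286445e-04] [ 2.40920245e-01  2.59520236e-01  1.52870887e+00 -2.00026315e-04
  1.35227256e+00  7.50931689e-02]
tape_mid [([321.0, 78.0, 355.0, 171.0], 0.59), ([204.0, 2.0, 286.0, 86.0], 0.59), ([325.0, 96.0, 347.0, 114.0], 0.53)]
tray [([223.0, 228.0, 356.0, 273.0], 0.84), ([150.0, 377.0, 192.0, 400.0], 0.79)]
thumb_key [([239.0, 31.0, 265.0, 55.0], 0.84), ([326.0, 95.0, 348.0, 111.0], 0.57)]
hook [([267.0, 68.0, 288.0, 85.0], 0.73), ([326.0, 76.0, 344.0, 95.0], 0.44)]
nose [([258.0, 55.0, 284.0, 74.0], 0.54)]
blade [([325.0, 78.0, 344.0, 94.0], 0.68), ([266.0, 62.0, 290.0, 84.0], 0.63)]
```

View pics/w1.png

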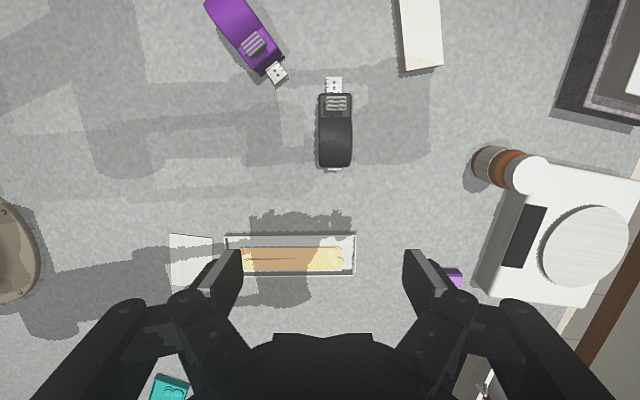

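Run:
```python
from h import *
p=dict(np.load('w1.npz',allow_pickle=True)); C=cloud(p); g=p['color'].astype(int).sum(2)
def rect(box,lo,hi):
    l,t,r,b=box; c=C[t:b,l:r].reshape(-1,3); c=c[(c[:,2]>lo)&(c[:,2]<hi)]
    R=cv2.minAreaRect((c[:,:2]*1000).astype(np.float32)); print(box,lo,hi,len(c),np.round(R[0],1),np.round(R[1],1),round(R[2],2)); return c
for lo,hi in [(.008,.03),(.03,.09),(.045,.09),(.068,.09)]: rect((305,65,370,185),lo,hi)
b=C[185:225,150:370].reshape(-1,3); print('bench z',np.median(b[:,2]))
c=rect((215,225,362,285),.010,.022); rect((215,225,362,285),.012,.022)
# depth map profile across tray
for u in (240,270,300,330,345):
    print(u,[(v,round(C[v,u,1]*1000,1),round(C[v,u,2]*1000,1)) for v in range(228,282,1)][::1])
l=cv2.resize(p['color'][220:290,205:370][:,:,::-1],None,fx=4.8,fy=4.8,interpolation=cv2.INTER_CUBIC); cv2.imwrite('pics/w1c.png',l)
l=cv2.resize(p['color'][65:180,290:390][:,:,::-1],None,fx=5,fy=5,interpolation=cv2.INTER_CUBIC); cv2.imwrite('pics/w1d.png',l)
```

```text
(305, 65, 370, 185) 0.008 0.03 244 [522.4 314.5] [19.8 17.2] 9.53
(305, 65, 370, 185) 0.03 0.09 2507 [531.7 259.9] [38.5 87. ] 9.66
(305, 65, 370, 185) 0.045 0.09 2433 [531.3 262.8] [38.4 81.3] 9.85
(305, 65, 370, 185) 0.068 0.09 315 [530.  274.7] [22.  47.7] 11.43
bench z -1.0379450239699592e-06
(215, 225, 362, 285) 0.01 0.022 695 [500.9  75.2] [191.   68.9] 10.07
(215, 225, 362, 285) 0.012 0.022 526 [500.8  75.3] [191.   68.9] 9.95
240 [(228, np.float64(100.7), np.float64(-0.5)), (229, np.float64(99.5), np.float64(0.3)), (230, np.float64(97.9), np.float64(0.2)), (231, np.float64(96.5), np.float64(0.7)), (232, np.float64(94.5), np.float64(-0.1)), (233, np.float64(95.0), np.float64(4.2)), (234, np.float64(95.3), np.float64(8.0)), (235, np.float64(95.6), np.float64(11.8)), (236, np.float64(94.8), np.float64(13.4)), (237, np.float64(93.7), np.float64(14.3)), (238, np.float64(86.9), np.float64(4.0)), (239, np.float64(86.1), np.float64(5.6)), (240, np.float64(84.4), np.float64(5.4)), (241, np.float64(82.8), np.float64(5.4)), (242, np.float64(80.6), np.float64(4.3)), (243, np.float64(79.3
[... 10189 characters left out ...]
2), np.float64(4.8)), (266, np.float64(67.5), np.float64(4.8)), (267, np.float64(66.4), np.float64(6.0)), (268, np.float64(64.1), np.float64(4.8)), (269, np.float64(59.6), np.float64(-0.0)), (270, np.float64(58.4), np.float64(0.9)), (271, np.float64(58.3), np.float64(3.6)), (272, np.float64(57.7), np.float64(5.5)), (273, np.float64(58.0), np.float64(8.9)), (274, np.float64(57.7), np.float64(11.3)), (275, np.float64(57.8), np.float64(14.3)), (276, np.float64(46.7), np.float64(-1.3)), (277, np.float64(45.7), np.float64(-0.0)), (278, np.float64(44.8), np.float64(1.4)), (279, np.float64(41.8), np.float64(-0.6)), (280, np.float64(39.6), np.float64(-1.2)), (281, np.float64(38.9), np.float64(0.3))]
```

View pics/w1c.png

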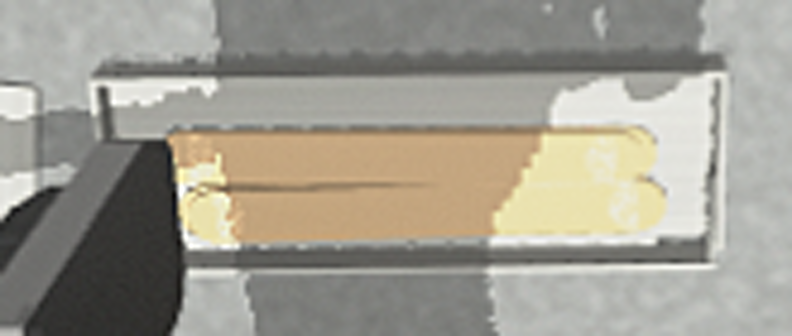

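View pics/w1d.png

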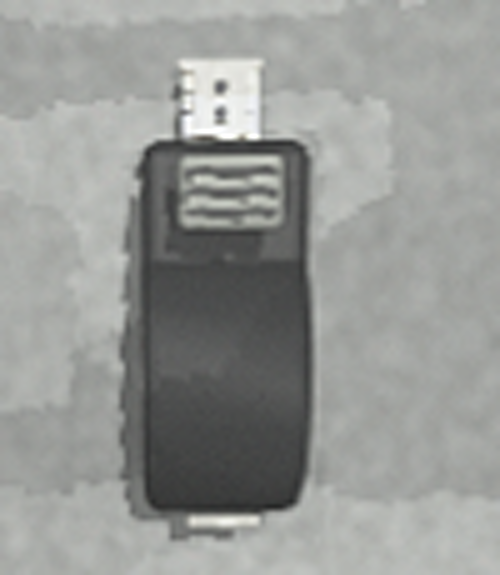

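send_rows(
  deltas=[
    {"dp": [0, 0.2, -0.2], "rotation": [0, 0, 0]},
    {"dp": [0.02, 0.4, -0.5], "rotation": [0, 0, 0]},
    {"dp": [0.02, 0.47, -0.8], "rotation": [0, 0, 0]},
    {"dp": [0.02, 0.47, -1], "rotation": [0, 0, 0]},
    {"dp": [0.02, 0.47, -1], "rotation": [0, 0, 0]},
    {"dp": [0.02, 0.47, -1], "rotation": [0, 0, 0]},
  ],
)

```text
clock: 3.13
position: [0.5269, 0.2583, 0.1295]
ee_rot: [-0.001, 0.644, 0.765, -0.001]
contact_force: [1.1, -0.0, 0.6]
width: 0.0854
```

Run:
```python
from h import *
s=monitor.get_state(); print(s['clock'],s['position'],s['ee_rot'],s['contact_force'])
p=eyes.get_image('wrist'); save(p,'w2'); C=cloud(p)
np.savez('w2.npz',**p)
m=(C[...,2]>.03)&(C[...,2]<.07)&(abs(C[...,0]-.53)<.03)&(abs(C[...,1]-.26)<.06)
R=cv2.minAreaRect((C[m][:,:2]*1000).astype(np.float32)); print(R)
m=(C[...,2]>.012)&(C[...,2]<.03)&(abs(C[...,0]-.525)<.02)&(abs(C[...,1]-.315)<.02)
print(cv2.minAreaRect((C[m][:,:2]*1000).astype(np.float32)))
s=monitor.get_state(); print(s['clock'],s['position'])
```

```text
3.1333 [0.52694851 0.2583078  0.12952384] [-6.59451521e-04  6.44454735e-01  7.64641059e-01 -1.30747275e-03] [ 1.09330702 -0.00964166  0.63740952]
((531.865478515625, 259.83709716796875), (38.485450744628906, 88.27194213867188), 9.866726875305176)
((522.1217041015625, 311.8071594238281), (38.07474899291992, 22.929088592529297), 13.764632225036621)
3.1833 [0.52842523 0.25855754 0.13128018]
```

View pics/w2.png

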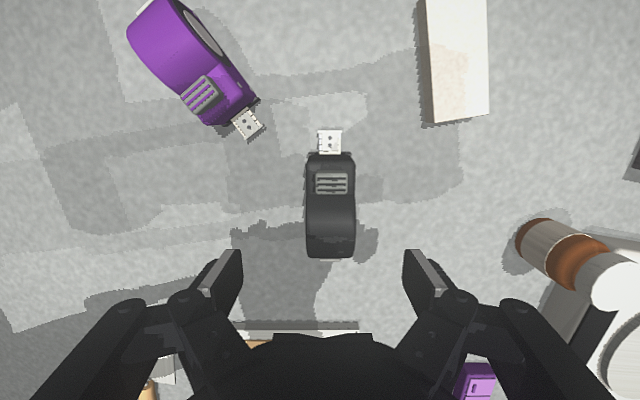

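send_rows(
  deltas=[
    {"dp": [0.02, -0.02, -0.2], "rotation": [0, 0, 0]},
    {"dp": [0.04, -0.035, -0.5], "rotation": [0, 0, 0.005]},
    {"dp": [0.044, -0.037, -0.7], "rotation": [0, 0, 0.005]},
    {"dp": [0.044, -0.037, -0.785], "rotation": [0, 0, 0.005]},
    {"dp": [0.044, -0.037, -0.785], "rotation": [0, 0, 0.005]},
    {"dp": [0.044, -0.037, -0.785], "rotation": [0, 0, 0.005]},
  ],
)

```text
clock: 3.68
position: [0.5347, 0.2541, 0.0379]
ee_rot: [0.001, 0.644, 0.765, 0.001]
contact_force: [0.3, -0.1, 0.9]
width: 0.0854
```

Run:
```python
from h import *
for i in range(3):
    p=eyes.get_image('wrist'); s=monitor.get_state(); print(s['clock'],s['position'],s['ee_rot'],s['contact_force'])
save(p,'w3'); C=cloud(p)
m=(C[...,2]>.03)&(C[...,2]<.07)&(abs(C[...,0]-.53)<.03)&(abs(C[...,1]-.26)<.06)
R=cv2.minAreaRect((C[m][:,:2]*1000).astype(np.float32)); print(R)
```

```text
3.7333 [0.53509827 0.25430514 0.03841911] [0.00114616 0.6440242  0.76500195 0.00188231] [0.44140193 0.14639058 0.75840136]
3.7833 [0.53514412 0.25440785 0.03856338] [0.00126528 0.64397194 0.7650452  0.00209232] [ 0.57332484 -1.0679369  -0.18425062]
3.8333 [0.53497009 0.25436631 0.03850822] [0.00122761 0.64395422 0.7650604  0.00200997] [-0.07406083 -0.86296342  0.3658486 ]
((530.4103393554688, 267.5978698730469), (38.42068862915039, 72.25448608398438), 10.103813171386719)
```

View pics/w3.png

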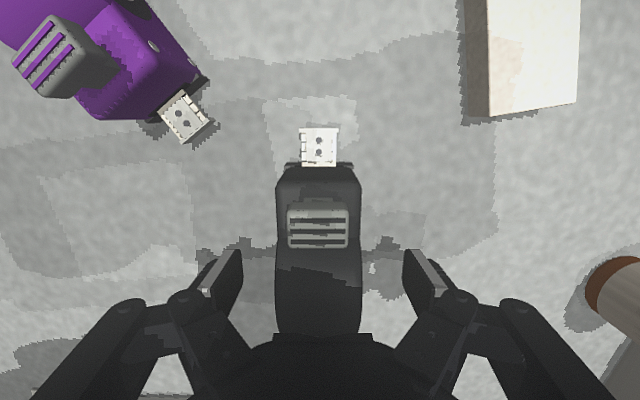

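send_rows(
  deltas=[
    {"dp": [-0.017, -0.003, -0.02], "rotation": [0, 0, 0]},
    {"dp": [-0.017, -0.003, -0.02], "rotation": [0, 0, 0]},
    {"dp": [-0.017, -0.003, -0.02], "rotation": [0, 0, 0]},
  ],
)

```text
clock: 4.08
position: [0.5311, 0.2535, 0.0343]
ee_rot: [0.0, 0.644, 0.765, 0.0]
contact_force: [-0.6, -0.2, -0.3]
width: 0.0855
```

send_rows(
  deltas=[
    {"dp": [0, 0, 0], "rotation": [0, 0, 0]},
    {"dp": [0, 0, 0], "rotation": [0, 0, 0]},
    {"dp": [0, 0, 0], "rotation": [0, 0, 0]},
    {"dp": [0, 0, 0], "rotation": [0, 0, 0]},
    {"dp": [0, 0, 0], "rotation": [0, 0, 0]},
    {"dp": [0, 0, 0], "rotation": [0, 0, 0]},
    {"dp": [0, 0, 0], "rotation": [0, 0, 0]},
    {"dp": [0, 0, 0], "rotation": [0, 0, 0]},
  ],
  fingers=1,
  grip_force=45,
)

```text
clock: 4.75
position: [0.5327, 0.2538, 0.0342]
ee_rot: [0.001, 0.644, 0.765, 0.001]
contact_force: [4.2, 1.4, 1.3]
width: 0.0375
```

Run:
```python
from h import *
for i in range(3):
    p=eyes.get_image('wrist'); s=monitor.get_state(); print(s['clock'],s['position'],s['ee_rot'],s['contact_force'],s['width'])
save(p,'w4'); np.savez('w4.npz',**p); C=cloud(p)
m=(C[...,2]>.03)&(C[...,2]<.07)&(abs(C[...,0]-.53)<.025)&(abs(C[...,1]-.28)<.04)
R=cv2.minAreaRect((C[m][:,:2]*1000).astype(np.float32)); print(R)
```

```text
4.8 [0.53265564 0.2537636  0.03416194] [0.00089075 0.64398185 0.76503916 0.00129177] [4.84098497 0.41432664 0.8545644 ] 0.0374107531537656
4.85 [0.53251288 0.25377308 0.03418851] [0.00079533 0.64399028 0.76503232 0.00119996] [ 4.01740396 -0.51026306  0.3821996 ] 0.03741843413954765
4.9 [0.53241065 0.2537298  0.03417396] [7.22732252e-04 6.44000147e-01 7.65024215e-01 1.11281463e-03] [2.75701841 1.0216516  0.40397354] 0.037463246249626464
((529.9647827148438, 272.76324462890625), (50.03529739379883, 65.37601470947266), 0.27625173330307007)
```

View pics/w4.png

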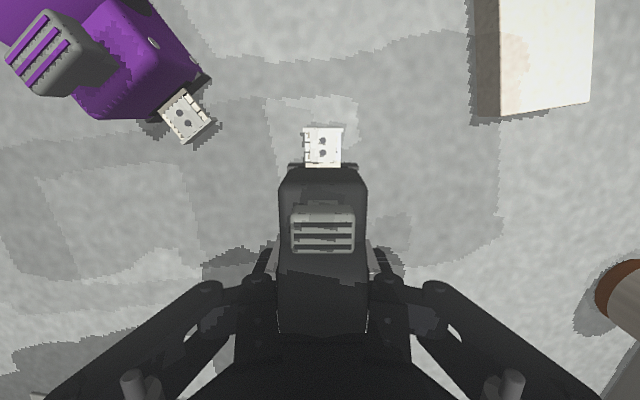

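Run:
```python
from h import *
from scipy.spatial.transform import Rotation as Rn
p=dict(np.load('w4.npz',allow_pickle=True)); C=cloud(p)
g=p['color'].astype(float).sum(2)
print([(v,int(g[v,312:333].mean())) for v in range(120,175)])
tcp=np.array([.5325,.25375,.0342]); hd=np.deg2rad(99.8); f=np.array([np.cos(hd),np.sin(hd),0])
for (u,v,z) in [(323,126.5,.0175),(302.5,140,.0175),(342,140,.0175),(323,167,.0175),(323,206,.074),(323,253,.074),(291,230,.074),(355,230,.074)]:
    X=onz(p,np.array(u),np.array(v),z); print(u,v,z,X, 'ahead',(X-tcp)@f*1000,'side',(X-tcp)@np.cross([0,0,1],f)*1000)
```

```text
[(120, 570), (121, 559), (122, 536), (123, 523), (124, 505), (125, 496), (126, 456), (127, 490), (128, 670), (129, 710), (130, 702), (131, 703), (132, 703), (133, 703), (134, 703), (135, 704), (136, 704), (137, 677), (138, 624), (139, 600), (140, 612), (141, 620), (142, 624), (143, 628), (144, 668), (145, 706), (146, 710), (147, 709), (148, 710), (149, 687), (150, 624), (151, 602), (152, 599), (153, 606), (154, 613), (155, 643), (156, 657), (157, 694), (158, 700), (159, 698), (160, 702), (161, 700), (162, 558), (163, 570), (164, 691), (165, 701), (166, 723), (167, 493), (168, 159), (169, 169), (170, 176), (171, 175), (172, 175), (173, 174), (174, 175)]
323 126.5 0.0175 [0.5202998  0.32330276 0.0175    ] ahead 70.61442920083213 side 0.1836288019821641
302.5 140 0.0175 [0.51131238 0.31509228 0.0175    ] ahead 64.05349753909681 side 10.43741118587359
342 140 0.0175 [0.53080135 0.31847006 0.0175    ] ahead 64.0647887468563 side -9.34210520383515
323 167 0.0175 [0.52376979 0.30339627 0.0175    ] ahead 50.40778618992567 side 0.15254742118395911
323 206 0.074 [0.52395615 0.30073079 0.074     ] ahead 47.749485889531464 side 0.4226026461177436
323 253 0.074 [0.52683601 0.28421607 0.074     ] ahead 30.985568654425908 side 0.3957220908319243
291 230 0.074 [0.51498504 0.29072902 0.074     ] ahead 39.4206299502879 side 10.965201369333968
355 230 0.074 [0.53579562 0.29431987 0.074     ] ahead 39.416921431031646 side -10.152904833888998
```

send_rows(
  deltas=[
    {"dp": [0, 0, 0.05], "rotation": [0, 0, 0]},
    {"dp": [0, 0, 0.15], "rotation": [0, 0, 0]},
    {"dp": [0, 0, 0.3], "rotation": [0, 0, 0]},
    {"dp": [0, 0, 0.45], "rotation": [0, 0, 0]},
    {"dp": [0, 0, 0.6], "rotation": [0, 0, 0]},
    {"dp": [0, 0, 0.7], "rotation": [0, 0, 0]},
    {"dp": [0, 0, 0.75], "rotation": [0, 0, 0]},
  ],
)

```text
clock: 5.48
position: [0.5292, 0.2531, 0.1243]
ee_rot: [-0.001, 0.644, 0.765, -0.001]
contact_force: [0.3, -0.2, -3.1]
width: 0.0374
```

send_rows(
  deltas=[
    {"dp": [-0.01, -0.08, 0], "rotation": [0, 0, 0]},
    {"dp": [-0.03, -0.24, 0], "rotation": [0, 0, 0]},
    {"dp": [-0.06, -0.44, 0], "rotation": [0, 0, 0]},
    {"dp": [-0.09, -0.64, 0], "rotation": [0, 0, 0]},
    {"dp": [-0.115, -0.84, 0], "rotation": [0, 0, 0.007]},
  ],
)

```text
clock: 5.9
position: [0.5144, 0.1509, 0.1218]
ee_rot: [-0.002, 0.642, 0.766, -0.002]
contact_force: [0.6, 0.9, -4.4]
width: 0.0375
```

send_rows(
  deltas=[
    {"dp": [-0.03, -0.2, 0], "rotation": [0, 0, 0]},
    {"dp": [-0.06, -0.4, 0], "rotation": [0, 0, 0]},
    {"dp": [-0.09, -0.6, 0], "rotation": [0, 0, 0]},
    {"dp": [-0.11, -0.75, 0], "rotation": [0, 0, 0]},
    {"dp": [-0.115, -0.84, 0], "rotation": [0, 0, 0]},
    {"dp": [-0.115, -0.84, 0], "rotation": [0, 0, 0]},
    {"dp": [-0.115, -0.84, 0], "rotation": [0, 0, 0]},
  ],
)

```text
clock: 6.48
position: [0.5026, 0.0516, 0.1229]
ee_rot: [-0.001, 0.643, 0.766, -0.0]
contact_force: [0.9, 1.0, -3.5]
width: 0.0376
```

Run:
```python
from h import *
for i in range(3):
    p=eyes.get_image('wrist'); s=monitor.get_state(); print(s['clock'],s['position'],s['ee_rot'],s['contact_force'],s['width'])
save(p,'w5'); np.savez('w5.npz',**p)
```

```text
6.5333 [0.50298161 0.05213377 0.12311944] [-8.96627129e-04  6.42887544e-01  7.65960025e-01 -2.04743932e-04] [-0.25513819 -0.17647805 -3.9191954 ] 0.03742934954224982
6.5833 [0.50321285 0.05245131 0.12327179] [-6.55933031e-04  6.42564465e-01  7.66231343e-01 -8.19562310e-05] [-1.34155406  0.0155874  -4.55396606] 0.03716166465318839
6.6333 [0.503381   0.05262984 0.12340001] [-4.74192274e-04  6.42340525e-01  7.66419222e-01 -3.41545888e-05] [-0.29167471 -0.00705501 -3.90625413] 0.03753777891023947
```

View pics/w5.png

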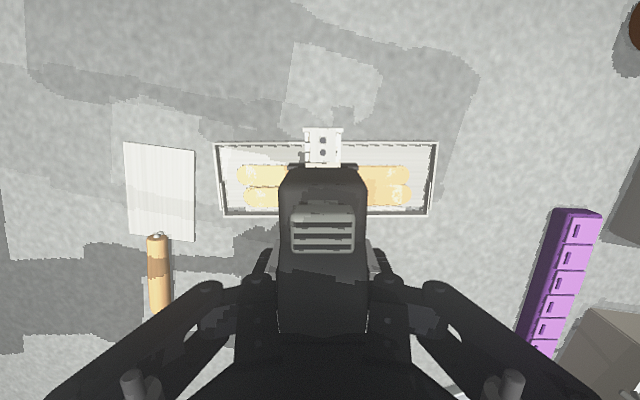

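```bash
cat > tray.py <<'E'
from h import *
def lines(p,r0=125,r1=235,cols=None):
    C=cloud(p); F=[];S=[];F2=[];S2=[]
    for u in cols:
        z=C[r0:r1,u,2]; y=C[r0:r1,u]
        rim=(z>.0105)&(z<.0165)
        idx=np.where(rim)[0]
        if len(idx)==0: continue
        # split
        g=np.split(idx,np.where(np.diff(idx)>8)[0]+1)
        a=g[0]; F.append(C[r0+a[0],u])
        if len(g)>1:
            b=g[-1]; S.append(C[r0+b[-1],u])
    return np.array(F),np.array(S)
def fit(P):
    P=P[:,:2]*1000
    k=np.polyfit(P[:,0],P[:,1],1)
    for _ in range(5):
        r=P[:,1]-np.polyval(k,P[:,0]); m=abs(r)<2; k=np.polyfit(P[m,0],P[m,1],1)
    return k,m.sum(),r[m].std()
E
python3 - <<'E'
from tray import *
p=dict(np.load('w5.npz',allow_pickle=True)); C=cloud(p)
cols=list(range(228,272))+list(range(372,428))
F,S=lines(p,cols=cols)
for n,P in (('F',F),('S',S)):
    k,m,r=fit(P); print(n,len(P),m,k,np.rad2deg(np.arctan(k[0])),r, 'y at x=.5',np.polyval(k,500))
for u in (245,400):
  print(u,[(v,np.round(C[v,u,1:]*1000,1).tolist()) for v in list(range(138,150))+list(range(203,222))])
print(np.median(C[225:235,430:500,2]))
E
```

```text
F 100 100 [ 0.17881981 18.63919172] 10.138462408202328 0.15371631992171042 y at x=.5 108.04909595948867
S 100 100 [  0.17794387 -47.59282552] 10.089822348188651 0.27449270002122644 y at x=.5 41.37910760711319
245 [(138, [97.0, -1.0]), (139, [96.2, -0.2]), (140, [95.4, -0.1]), (141, [94.5, 0.1]), (142, [95.3, 12.5]), (143, [94.6, 13.4]), (144, [94.0, 15.2]), (145, [91.7, 4.7]), (146, [90.8, 4.2]), (147, [90.1, 5.4]), (148, [89.3, 6.1]), (149, [88.3, 5.1]), (203, [39.0, 5.1]), (204, [37.6, 4.1]), (205, [37.4, 6.2]), (206, [35.9, 4.8]), (207, [33.3, 0.2]), (208, [32.2, 0.2]), (209, [31.8, 1.8]), (210, [30.3, 0.3]), (211, [30.4, 3.1]), (212, [31.0, 7.2]), (213, [31.2, 10.0]), (214, [30.9, 11.8]), (215, [30.5, 13.1]), (216, [29.7, 13.6]), (217, [23.5, 1.1]), (218, [21.8, -0.6]), (219, [21.4, 0.8]), (220, [20.2, 0.6]), (221, [19.1, 0.2])]
400 [(138, [121.0, -0.3]), (139, [120.1, -1.5]), (140, [119.3, 0.5]), (141, [118.8, 8.9]), (142, [118.1, 13.8]), (143, [117.3, 13.9]), (144, [116.1, 4.8]), (145, [115.3, 4.0]), (146, [114.4, 3.7]), (147, [113.6, 4.5]), (148, [112.8, 4.6]), (149, [112.0, 6.0]), (203, [65.1, 9.1]), (204, [63.4, 6.1]), (205, [62.0, 4.5]), (206, [60.9, 3.8]), (207, [59.6, 2.7]), (208, [58.7, 2.8]), (209, [57.8, 3.1]), (210, [56.8, 2.8]), (211, [56.6, 5.4]), (212, [56.1, 7.1]), (213, [56.3, 11.0]), (214, [56.0, 13.1]), (215, [55.4, 14.1]), (216, [54.8, 15.1]), (217, [49.1, 0.0]), (218, [47.9, -0.6]), (219, [47.5, 1.2]), (220, [46.4, 0.7]), (221, [45.4, 0.7])]
-1.4872712195664045e-05
```

send_rows(
  deltas=[
    {"dp": [-0.005, 0.03, 0], "rotation": [-0.15, -0.026, 0]},
    {"dp": [-0.01, 0.06, 0], "rotation": [-0.35, -0.062, 0]},
    {"dp": [-0.015, 0.09, 0], "rotation": [-0.55, -0.097, 0]},
    {"dp": [-0.02, 0.11, 0], "rotation": [-0.75, -0.132, 0]},
    {"dp": [-0.02, 0.11, 0], "rotation": [-0.9, -0.159, 0]},
    {"dp": [-0.02, 0.11, 0], "rotation": [-0.985, -0.174, 0]},
    {"dp": [-0.02, 0.11, 0], "rotation": [-0.985, -0.174, 0]},
    {"dp": [-0.02, 0.11, 0], "rotation": [-0.985, -0.174, 0]},
    {"dp": [-0.02, 0.11, 0], "rotation": [-0.985, -0.174, 0]},
  ],
)

```text
clock: 7.38
position: [0.5014, 0.0656, 0.1237]
ee_rot: [0.189, 0.623, 0.743, -0.158]
contact_force: [0.1, -0.4, -2.8]
width: 0.0376
```

Run:
```python
from h import *
from scipy.spatial.transform import Rotation as Rn
for i in range(2):
    p=eyes.get_image('wrist'); s=monitor.get_state(); q=s['ee_rot']; M=Rn.from_quat([q[1],q[2],q[3],q[0]]).as_matrix()
    print(s['clock'],s['position'],M.round(4).tolist(),s['contact_force'],s['width'],s['qpos'])
save(p,'w6'); np.savez('w6.npz',**p)
p=eyes.get_image('side'); save(p,'s6')
a=cv2.resize(p['color'][120:250,230:430][:,:,::-1],(800,520),interpolation=cv2.INTER_CUBIC); cv2.imwrite('pics/s6c.png',a)
```

```text
7.4333 [0.50143736 0.06510368 0.12394836] [[-0.1521, 0.9848, 0.0837], [0.8649, 0.1736, -0.471], [-0.4784, 0.0008, -0.8781]] [ 0.37079967  0.31016471 -4.83253998] 0.03762524851702521 [ 0.31662515  0.35421585  1.85704321 -0.56683359  1.08044705  0.45277519]
7.4833 [0.50147603 0.06475088 0.12407885] [[-0.1515, 0.9849, 0.0837], [0.8648, 0.1731, -0.4713], [-0.4786, 0.001, -0.878]] [ 0.45606507  0.16999834 -3.99580094] 0.037777082745981606 [ 0.31608911  0.35401278  1.85709262 -0.56712414  1.08051954  0.45293293]
```

View pics/w6.png

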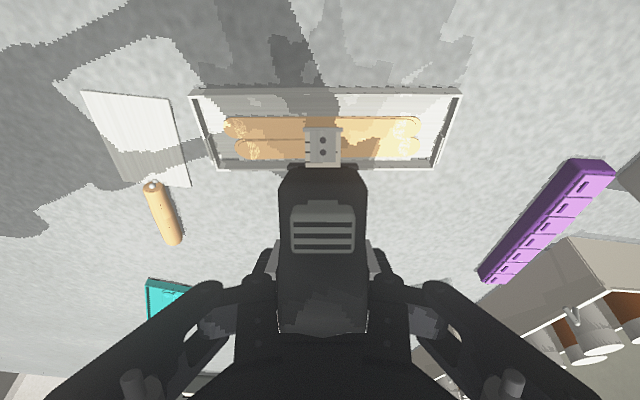

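View pics/s6c.png

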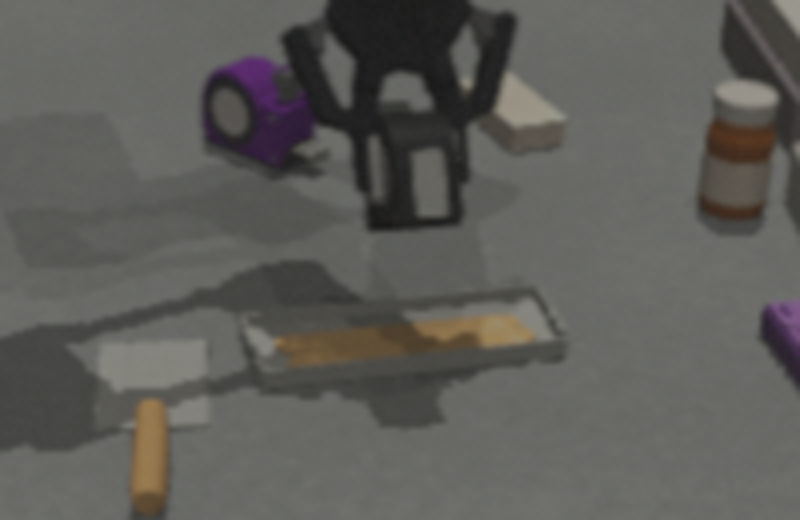

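send_rows(
  deltas=[
    {"dp": [0, 0.01, -0.1], "rotation": [0, 0, 0]},
    {"dp": [-0.003, 0.017, -0.2], "rotation": [0, 0, 0]},
    {"dp": [-0.003, 0.017, -0.3], "rotation": [0, 0, 0]},
    {"dp": [-0.003, 0.017, -0.37], "rotation": [0, 0, 0]},
    {"dp": [-0.003, 0.017, -0.41], "rotation": [0, 0, 0]},
    {"dp": [-0.003, 0.017, -0.41], "rotation": [0, 0, 0]},
    {"dp": [-0.003, 0.017, -0.41], "rotation": [0, 0, 0]},
    {"dp": [-0.003, 0.017, -0.41], "rotation": [0, 0, 0]},
  ],
)

```text
clock: 8.2
position: [0.5012, 0.0671, 0.0747]
ee_rot: [0.19, 0.623, 0.742, -0.159]
contact_force: [0.3, 0.1, -3.5]
width: 0.0377
```

Run:
```python
from tray import *
from scipy.spatial.transform import Rotation as Rn
for i in range(2):
    p=eyes.get_image('wrist'); s=monitor.get_state(); q=s['ee_rot']; M=Rn.from_quat([q[1],q[2],q[3],q[0]]).as_matrix()
    print(s['clock'],s['position'],M[:,0].round(4).tolist(),s['contact_force'],s['width'])
save(p,'w7'); np.savez('w7.npz',**p)
cv2.imwrite('pics/w7c.png',cv2.resize(p['color'][80:190,220:420][:,:,::-1],(800,440),interpolation=cv2.INTER_CUBIC))
C=cloud(p)
for u in (260,290,323,350,380):
  print(u,[(v,np.round(C[v,u,1:]*1000,1).tolist()) for v in list(range(98,170,2))])
```

```text
8.25 [0.50131191 0.06720099 0.07489374] [-0.1525, 0.8642, -0.4796] [ 0.05678967  0.56569258 -3.96401927] 0.03750024451466728
8.3 [0.50131472 0.06724102 0.07500615] [-0.1523, 0.8642, -0.4795] [ 0.24777398  0.39925699 -3.54580707] 0.037543649638174165
260 [(98, [116.6, 0.2]), (100, [115.2, -0.2]), (102, [113.9, -0.3]), (104, [113.5, 1.1]), (106, [112.2, 1.1]), (108, [111.1, 1.3]), (110, [109.4, 0.4]), (112, [108.2, 0.4]), (114, [106.5, -0.2]), (116, [105.5, 0.3]), (118, [104.1, 0.0]), (120, [102.6, -0.2]), (122, [101.7, 0.5]), (124, [100.0, -0.0]), (126, [98.8, 0.1]), (128, [101.1, 6.0]), (130, [100.6, 7.3]), (132, [100.7, 9.6]), (134, [100.9, 12.0]), (136, [100.7, 13.6]), (138, [99.4, 13.6]), (140, [92.0, 4.9]), (142, [91.4, 6.0]), (144, [90.0, 6.1]), (146, [87.8, 5.1]), (148, [86.7, 5.6]), (150, [83.8, 3.8]), (152, [82.1, 3.6]), (154, [80.8, 3.9]), (156, [79.9, 4.8]), (158, [79.0, 5.7]), (160, [78.1, 6.6]), (162, [77.5, 7.9]), (164, [76.0, 8.0]), (166, [74.5, 8.2]), (168, [72.9, 8.3])]
290 [(98, [119.3, -0.0]), (100, [118.0, -0.3]), (102, [117.1, 0.4]), (104, [115.9, 0.3]), (106, [11
[... 2268 characters left out ...]
2, 0.6]), (104, [124.9, 0.4]), (106, [123.1, -1.0]), (108, [122.3, -0.3]), (110, [121.1, -0.2]), (112, [120.3, 0.6]), (114, [118.8, -0.0]), (116, [117.8, 0.5]), (118, [116.9, 1.1]), (120, [115.6, 0.9]), (122, [113.9, 0.1]), (124, [112.4, -0.3]), (126, [113.4, 3.9]), (128, [113.3, 6.2]), (130, [113.2, 8.2]), (132, [113.5, 10.9]), (134, [112.8, 12.1]), (136, [113.3, 15.0]), (138, [111.6, 14.3]), (140, [104.7, 4.8]), (142, [103.3, 4.8]), (144, [102.1, 5.1]), (146, [101.1, 5.7]), (148, [99.2, 5.0]), (150, [97.4, 4.4]), (152, [95.9, 4.3]), (154, [94.5, 4.5]), (156, [93.1, 4.6]), (158, [93.0, 6.7]), (160, [92.0, 7.4]), (162, [90.3, 7.1]), (164, [89.4, 8.0]), (166, [87.7, 7.8]), (168, [86.2, 8.0])]
```

View pics/w7c.png

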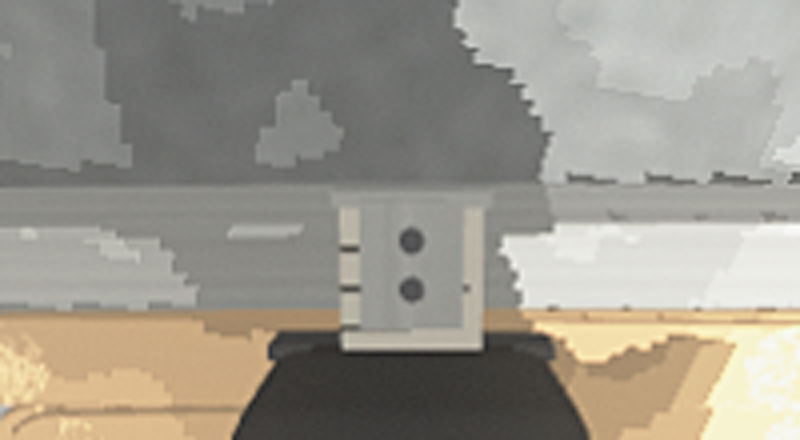

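View pics/w7.png

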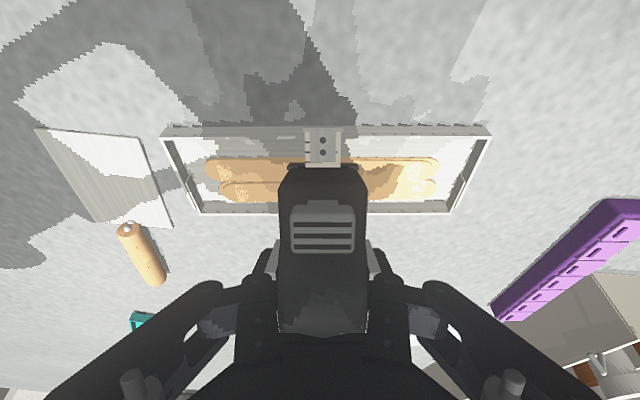

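send_rows(
  deltas=[
    {"dp": [0, 0, -0.04], "rotation": [0, 0, 0]},
    {"dp": [0, 0, -0.08], "rotation": [0, 0, 0]},
    {"dp": [0, 0, -0.096], "rotation": [0, 0, 0]},
    {"dp": [0, 0, -0.096], "rotation": [0, 0, 0]},
    {"dp": [0, 0, -0.096], "rotation": [0, 0, 0]},
    {"dp": [0, 0, -0.096], "rotation": [0, 0, 0]},
  ],
)

```text
clock: 8.8
position: [0.5009, 0.0671, 0.063]
ee_rot: [0.19, 0.623, 0.742, -0.159]
contact_force: [-0.1, 0.2, -3.5]
width: 0.0374
```

send_rows(
  deltas=[
    {"dp": [0.003, -0.015, 0], "rotation": [0, 0, 0]},
    {"dp": [0.006, -0.033, 0], "rotation": [0, 0, 0]},
    {"dp": [0.008, -0.047, 0], "rotation": [0, 0, 0]},
    {"dp": [0.01, -0.057, 0], "rotation": [0, 0, 0]},
    {"dp": [0.012, -0.068, 0.006], "rotation": [0, 0, 0]},
    {"dp": [0.014, -0.081, 0.013], "rotation": [0, 0, 0]},
    {"dp": [0.017, -0.095, 0.021], "rotation": [0, 0, 0]},
    {"dp": [0.02, -0.111, 0.03], "rotation": [0, 0, 0]},
    {"dp": [0.022, -0.122, 0.036], "rotation": [0, 0, 0]},
    {"dp": [0.022, -0.122, 0.036], "rotation": [0, 0, 0]},
  ],
)

```text
clock: 9.63
position: [0.5035, 0.0521, 0.0675]
ee_rot: [0.19, 0.623, 0.742, -0.159]
contact_force: [0.9, 1.4, -3.5]
width: 0.0369
```

```bash
cat > st.py <<'E'
from tray import *
from scipy.spatial.transform import Rotation as Rn
import sys
def look(n,box=(80,190,220,420)):
  for i in range(2):
    p=eyes.get_image('wrist'); s=monitor.get_state(); q=s['ee_rot']; M=Rn.from_quat([q[1],q[2],q[3],q[0]]).as_matrix()
    print(s['clock'],s['position'].round(4),M[:,0].round(4).tolist(),'yaxis',M[:,1].round(4),s['contact_force'].round(2),s['width'].round(4))
  save(p,n); np.savez(n+'.npz',**p)
  a,b,c,d=box
  cv2.imwrite('pics/'+n+'c.png',cv2.resize(p['color'][a:b,c:d][:,:,::-1],(800,int(800*(b-a)/(d-c))),interpolation=cv2.INTER_CUBIC))
  return p
E
python3 -c "
from st import *
p=look('w8'); C=cloud(p); print([(v,np.round(C[v,323]*1000,1).tolist()) for v in range(110,172,2)])"
```

```text
Traceback (most recent call last):
  File "st.py", line 7, in look
    print(s['clock'],s['position'].round(4),M[:,0].round(4).tolist(),'yaxis',M[:,1].round(4),s['contact_force'].round(2),s['width'].round(4))
                                                                                                                         ^^^^^^^^^^^^^^^^
AttributeError: 'float' object has no attribute 'round'
```

```bash
sed -i "s/,s\['width'\].round(4)/,round(s['width'],4)/" st.py
python3 -c "
from st import *
p=look('w8'); C=cloud(p); print([(v,np.round(C[v,323]*1000,1).tolist()) for v in range(100,172,2)])"
```

```text
9.7333 [0.5034 0.0524 0.0674] [-0.1526, 0.8642, -0.4795] yaxis [ 0.9848  0.1739 -0.    ] [ 0.78  1.18 -4.47] 0.0374
9.7833 [0.5034 0.0524 0.0673] [-0.1527, 0.8642, -0.4795] yaxis [ 0.9847  0.174  -0.    ] [-0.46  2.42 -4.18] 0.0377
[(100, [493.0, 110.5, 1.0]), (102, [493.2, 109.1, 0.5]), (104, [493.4, 108.3, 1.1]), (106, [493.8, 106.0, -1.4]), (108, [493.8, 105.9, 0.7]), (110, [492.7, 112.1, 15.3]), (112, [492.7, 111.9, 16.8]), (114, [492.9, 110.8, 16.6]), (116, [493.0, 110.2, 17.6]), (118, [493.1, 109.6, 18.4]), (120, [493.1, 109.5, 20.2]), (122, [493.4, 108.3, 19.8]), (124, [493.5, 107.6, 20.5]), (126, [493.7, 106.2, 19.9]), (128, [493.9, 105.4, 20.5]), (130, [494.0, 104.6, 20.9]), (132, [494.1, 104.1, 22.0]), (134, [494.3, 103.1, 22.1]), (136, [494.4, 102.2, 22.5]), (138, [494.7, 100.8, 22.0]), (140, [481.1, 175.6, 140.1]), (142, [494.8, 100.1, 24.5]), (144, [495.1, 98.6, 24.0]), (146, [495.3, 97.7, 24.3]), (148, [495.5, 96.2, 23.9]), (150, [495.7, 95.4, 24.5]), (152, [495.8, 94.5, 24.9]), (154, [496.0, 93.7, 25.5]), (156, [496.2, 92.6, 25.7]), (158, [496.3, 91.7, 26.2]), (160, [496.4, 91.4, 27.4]), (162, [496.6, 90.3, 27.6]), (164, [496.8, 89.0, 27.6]), (166, [496.9, 88.3, 28.4]), (168, [496.7, 89.3, 31.2]), (170, [496.6, 90.0, 33.7])]
```

View pics/w8c.png

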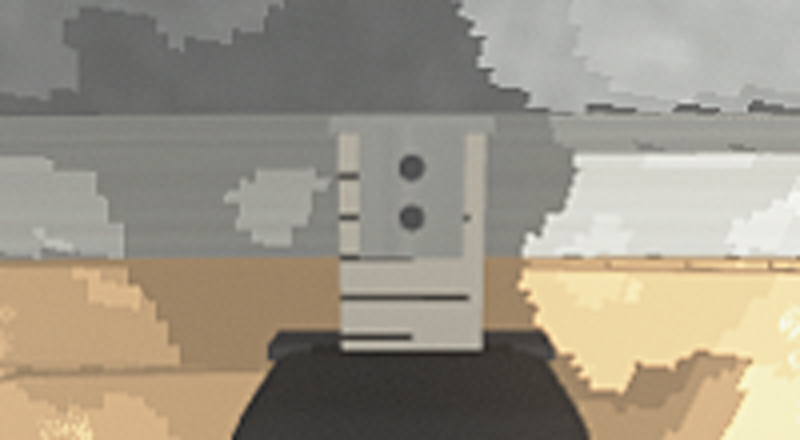

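send_rows(
  deltas=[
    {"dp": [0.003, -0.015, 0.009], "rotation": [0, 0, 0]},
    {"dp": [0.008, -0.045, 0.026], "rotation": [0, 0, 0]},
    {"dp": [0.014, -0.08, 0.046], "rotation": [0, 0, 0]},
    {"dp": [0.02, -0.115, 0.066], "rotation": [0, 0, 0]},
    {"dp": [0.027, -0.15, 0.086], "rotation": [0, 0, 0]},
    {"dp": [0.033, -0.185, 0.106], "rotation": [0, 0, 0]},
    {"dp": [0.039, -0.22, 0.126], "rotation": [0, 0, 0]},
    {"dp": [0.045, -0.255, 0.146], "rotation": [0, 0, 0]},
    {"dp": [0.051, -0.29, 0.166], "rotation": [0, 0, 0]},
    {"dp": [0.057, -0.32, 0.183], "rotation": [0, 0, 0]},
    {"dp": [0.059, -0.333, 0.19], "rotation": [0, 0, 0]},
    {"dp": [0.059, -0.333, 0.19], "rotation": [0, 0, 0]},
  ],
)

```text
clock: 10.78
position: [0.5106, 0.012, 0.0904]
ee_rot: [0.19, 0.623, 0.742, -0.159]
contact_force: [-1.2, 1.5, -4.7]
width: 0.0378
```

```bash
python3 -c "
from st import *
p=look('w9',(30,190,200,440)); C=cloud(p)
for u in (280,323,370): print(u,[(v,np.round(C[v,u]*1000,1).tolist()) for v in range(40,110,2)])"
```

```text
10.8333 [0.5106 0.0123 0.0902] [-0.1523, 0.8642, -0.4795] yaxis [9.848e-01 1.737e-01 2.000e-04] [-0.48  1.57 -4.3 ] 0.0378
10.8833 [0.5105 0.0124 0.0901] [-0.1526, 0.8642, -0.4794] yaxis [0.9848 0.1739 0.    ] [-1.29  1.81 -4.56] 0.0377
280 [(40, [474.0, 90.0, 5.1]), (42, [474.1, 89.2, 5.4]), (44, [474.1, 87.8, 4.2]), (46, [474.2, 87.0, 4.5]), (48, [474.2, 85.8, 3.8]), (50, [474.3, 84.8, 4.1]), (52, [474.4, 84.0, 4.7]), (54, [474.5, 83.1, 5.0]), (56, [474.6, 82.3, 5.6]), (58, [475.0, 82.4, 8.8]), (60, [475.0, 81.4, 8.9]), (62, [475.1, 80.4, 8.9]), (64, [475.1, 78.8, 7.5]), (66, [475.3, 78.5, 9.4]), (68, [475.3, 77.1, 8.3]), (70, [475.3, 75.7, 7.6]), (72, [475.4, 74.9, 8.3]), (74, [475.5, 73.7, 7.9]), (76, [475.6, 72.8, 8.4]), (78, [475.6, 71.4, 7.7]), (80, [475.8, 70.8, 9.0]), (82, [475.8, 69.1, 7.6]), (84, [475.9, 68.2, 8.1]), (86, [475.9, 66.6, 7.2]), (88, [476.1, 66.0, 8.3]), (90, [476.2, 65.0, 8.9]), (92, [476.1, 63.1, 7.2]), (94, [476.3, 62.3, 8.0]), (96, [476.4, 61.0, 7.9]), (98, [476.5, 60.3, 9.0]), (100, [476.6, 58.9, 8.6]), (102, [476.6, 57.1, 7.6]), (104, [476.7, 56.1, 7.9]
[... 1231 characters left out ...]
522.1, 90.7, 5.4]), (58, [522.0, 90.2, 7.2]), (60, [521.8, 89.9, 9.5]), (62, [522.4, 88.5, 8.2]), (64, [522.8, 87.5, 8.0]), (66, [522.9, 86.7, 8.7]), (68, [523.4, 85.5, 7.9]), (70, [523.8, 84.3, 7.6]), (72, [523.8, 83.7, 8.8]), (74, [524.0, 82.8, 9.2]), (76, [524.7, 81.1, 7.5]), (78, [525.1, 80.0, 7.4]), (80, [525.1, 79.4, 8.6]), (82, [525.5, 78.2, 8.3]), (84, [525.9, 77.0, 8.1]), (86, [526.2, 76.1, 8.4]), (88, [526.9, 74.3, 6.8]), (90, [526.9, 73.8, 8.2]), (92, [527.4, 72.3, 7.4]), (94, [527.7, 71.2, 7.6]), (96, [527.9, 70.4, 8.4]), (98, [528.4, 68.9, 7.7]), (100, [528.8, 67.7, 7.7]), (102, [529.0, 66.8, 8.2]), (104, [529.5, 65.3, 7.6]), (106, [529.5, 64.7, 8.9]), (108, [530.2, 62.9, 7.8])]
```

View pics/w9c.png

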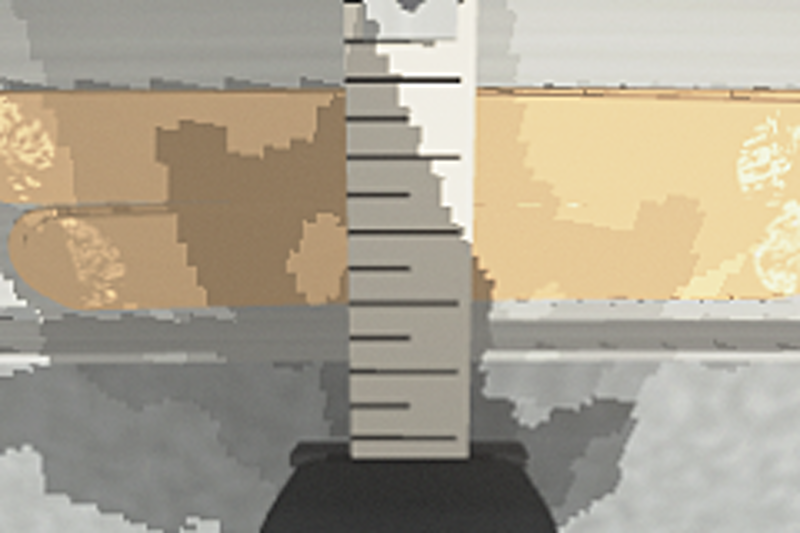

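send_rows(
  deltas=[
    {"dp": [0.006, -0.032, -0.041], "rotation": [0.098, 0.017, 0]},
    {"dp": [0.011, -0.062, -0.082], "rotation": [0.197, 0.035, 0]},
    {"dp": [0.016, -0.091, -0.126], "rotation": [0.295, 0.052, 0]},
    {"dp": [0.0205, -0.1165, -0.17], "rotation": [0.394, 0.07, 0]},
    {"dp": [0.025, -0.14, -0.216], "rotation": [0.492, 0.087, 0]},
    {"dp": [0.0285, -0.162, -0.263], "rotation": [0.591, 0.104, 0]},
    {"dp": [0.032, -0.181, -0.311], "rotation": [0.69, 0.122, 0]},
    {"dp": [0.035, -0.198, -0.359], "rotation": [0.788, 0.139, 0]},
    {"dp": [0.037, -0.212, -0.407], "rotation": [0.886, 0.157, 0]},
    {"dp": [0.039, -0.223, -0.453], "rotation": [0.985, 0.174, 0]},
    {"dp": [0.039, -0.223, -0.453], "rotation": [0.985, 0.174, 0]},
    {"dp": [0.039, -0.223, -0.453], "rotation": [0.985, 0.174, 0]},
  ],
)

```text
clock: 11.88
position: [0.5148, -0.015, 0.0355]
ee_rot: [-0.0, 0.643, 0.766, -0.001]
contact_force: [0.1, 2.3, -4.6]
width: 0.0374
```

```bash
python3 -c "
from st import *
p=look('w10',(0,190,180,460)); C=cloud(p)
for u in (260,323,390): print(u,[(v,np.round(C[v,u]*1000,1).tolist()) for v in range(136,172,2)])
p=eyes.get_image('side'); save(p,'s10'); np.savez('s10.npz',**p)
a=cv2.resize(p['color'][130:260,230:430][:,:,::-1],(800,520),interpolation=cv2.INTER_CUBIC); cv2.imwrite('pics/s10c.png',a)
"
```

```text
11.9333 [ 0.5148 -0.0144  0.0357] [-0.174, 0.9847, -0.0011] yaxis [ 0.9847  0.174  -0.0013] [ 0.33  1.85 -4.  ] 0.0375
11.9833 [ 0.5148 -0.0141  0.0358] [-0.175, 0.9846, -0.001] yaxis [ 0.9846  0.175  -0.001 ] [ 0.77  1.8  -3.91] 0.0377
260 [(136, [469.5, 43.8, 6.8]), (138, [469.2, 42.5, 4.6]), (140, [469.2, 41.3, 3.8]), (142, [469.2, 40.2, 3.4]), (144, [469.4, 39.1, 3.8]), (146, [469.4, 37.9, 3.3]), (148, [469.2, 36.6, 1.6]), (150, [472.0, 37.5, 14.6]), (152, [471.9, 36.3, 13.7]), (154, [469.5, 33.1, 1.0]), (156, [469.4, 31.8, -0.1]), (158, [469.5, 30.6, -0.0]), (160, [469.6, 29.4, -0.4]), (162, [469.9, 28.4, 0.5]), (164, [469.7, 27.0, -0.9]), (166, [470.0, 25.9, -0.4]), (168, [470.2, 24.8, -0.0]), (170, [470.3, 23.7, 0.1])]
323 [(136, [503.1, 50.5, 19.1]), (138, [503.3, 49.4, 17.4]), (140, [503.4, 48.5, 18.4]), (142, [503.6, 47.6, 19.6]), (144, [503.8, 46.6, 19.3]), (146, [503.9, 45.7, 19.3]), (148, [504.1, 44.7, 19.2]), (150, [504.3, 43.6, 18.6]), (152, [504.4, 42.8, 20.2]), (154, [504.7, 41.6, 18.1]), (156, [504.9, 40.5, 18.0]), (158, [505.0, 39.8, 19.6]), (160, [505.2, 38.7, 18.9]), (162, [505.4, 37.7, 19.3]), (164, [505.5, 36.7, 19.0]), (166, [505.8, 35.5, 18.1]), (168, [505.8, 35.1, 21.5]), (170, [505.9, 34.5, 23.9])]
390 [(136, [539.1, 56.1, 6.6]), (138, [539.5, 55.1, 6.0]), (140, [540.4, 53.9, 3.3]), (142, [541.0, 52.8, 2.0]), (144, [541.0, 51.8, 3.0]), (146, [541.0, 50.7, 4.1]), (148, [541.2, 49.7, 4.3]), (150, [539.3, 49.2, 12.7]), (152, [539.2, 48.3, 14.3]), (154, [543.0, 46.1, 0.4]), (156, [543.3, 45.0, 0.6]), (158, [543.8, 43.8, -0.2]), (160, [544.2, 42.6, -0.6]), (162, [544.3, 41.5, -0.2]), (164, [544.3, 40.6, 1.1]), (166, [544.9, 39.3, -0.0]), (168, [545.3, 38.1, -0.4]), (170, [545.3, 37.1, 0.6])]
```

View pics/w10c.png

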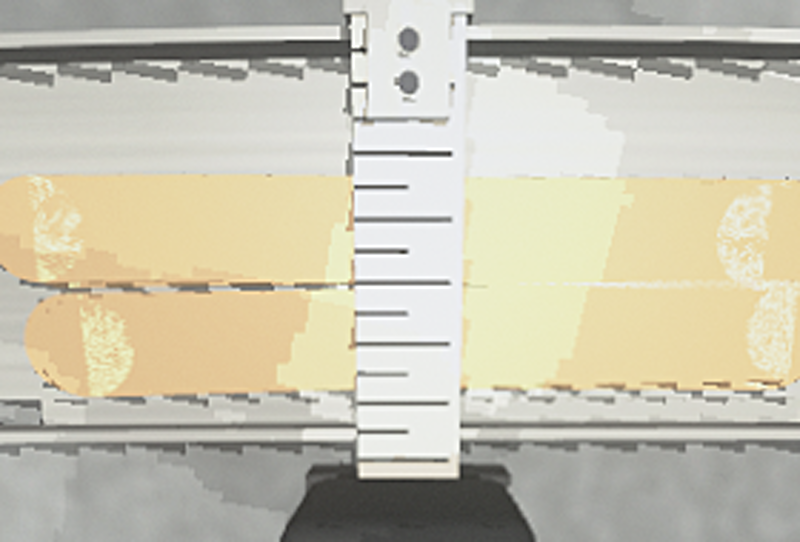

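View pics/s10c.png

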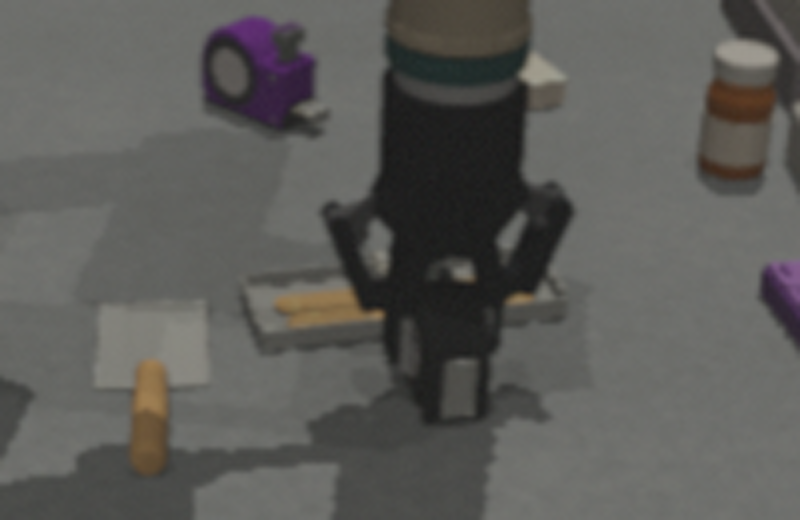

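send_rows(
  deltas=[
    {"dp": [-0.002, 0.01, -0.003], "rotation": [0, 0, 0]},
    {"dp": [-0.004, 0.02, -0.006], "rotation": [0, 0, 0]},
    {"dp": [-0.005, 0.03, -0.009], "rotation": [0, 0, 0]},
    {"dp": [-0.006, 0.037, -0.009], "rotation": [0, 0, 0]},
    {"dp": [-0.006, 0.037, -0.009], "rotation": [0, 0, 0]},
    {"dp": [-0.006, 0.037, -0.009], "rotation": [0, 0, 0]},
    {"dp": [-0.006, 0.037, -0.009], "rotation": [0, 0, 0]},
  ],
)

```text
clock: 12.62
position: [0.5143, -0.0098, 0.0347]
ee_rot: [-0.0, 0.643, 0.766, -0.0]
contact_force: [-0.9, 2.3, -2.9]
width: 0.0375
```

```bash
cat > fz.py <<'E'
from st import *
def avg(n=6,cam='wrist'):
    F=[];P=[]
    for i in range(n):
        p=eyes.get_image(cam); s=monitor.get_state(); F.append(s['contact_force']); P.append(s['position'])
    print(s['clock'],'F',np.mean(F,0).round(2),'sd',np.std(F,0).round(2),'P',np.mean(P,0).round(5),P[-1].round(5)); return p
E
python3 -c "
from fz import *
avg(5); p=look('w11',(0,190,180,460)); C=cloud(p)
for u in (260,390): print(u,[(v,np.round(C[v,u]*1000,1).tolist()) for v in range(150,172,1)])
print([(v,np.round(C[v,323]*1000,1).tolist()) for v in range(160,172,1)])
"
```

```text
12.8667 F [-1.19  1.88 -2.92] sd [0.32 0.32 0.48] P [ 0.51439 -0.00988  0.03465] [ 0.5144  -0.00991  0.03464]
12.9167 [ 0.5144 -0.0099  0.0346] [-0.174, 0.9847, 0.0] yaxis [ 9.847e-01  1.740e-01 -2.000e-04] [-0.82  1.95 -3.08] 0.0377
12.9667 [ 0.5144 -0.0099  0.0346] [-0.1741, 0.9847, 0.0] yaxis [ 9.847e-01  1.741e-01 -1.000e-04] [-0.81  1.7  -2.57] 0.0377
260 [(150, [469.5, 40.5, 3.3]), (151, [469.6, 39.9, 3.2]), (152, [469.6, 39.3, 2.9]), (153, [469.7, 38.8, 3.2]), (154, [469.7, 38.2, 2.9]), (155, [469.8, 37.6, 2.9]), (156, [470.2, 37.4, 4.6]), (157, [470.8, 37.3, 7.6]), (158, [471.4, 37.3, 10.3]), (159, [472.2, 37.4, 14.0]), (160, [472.6, 37.2, 15.6]), (161, [472.3, 36.3, 13.7]), (162, [472.3, 35.8, 13.7]), (163, [470.0, 32.8, 1.4]), (164, [470.0, 32.2, 1.3]), (165, [469.7, 31.3, -0.6]), (166, [469.8, 30.7, -0.4]), (167, [469.8, 30.0, -0.9]), (168, [469.8, 29.4, -0.9]), (169, [469.9, 28.8, -1.0]), (170, [470.3, 28.6, 0.5]), (171, [470.2, 27.8, -0.2])]
390 [(150, [541.1, 53.2, 3.7]), (151, [541.4, 52.6, 3.0]), (152, [541.5, 52.1, 3.1]), (153, [541.6, 51.5, 3.1]), (154, [541.8, 51.0, 2.8]), (155, [542.0, 50.4, 2.8]), (156, [541.4, 50.1, 5.6]), (157, [540.1, 50.1, 10.9]), (158, [539.7, 49.8, 12.9]), (159, [539.4, 49.4, 14.5]), (160, [539.6, 48.9, 14.3]), (161, [539.7, 48.4, 14.4]), (162, [539.8, 47.9, 14.4]), (163, [544.0, 45.6, -0.6]), (164, [543.8, 45.2, 0.8]), (165, [543.6, 44.8, 1.7]), (166, [544.2, 44.0, 0.1]), (167, [544.2, 43.5, 0.6]), (168, [544.3, 42.9, 0.8]), (169, [544.8, 42.2, -0.4]), (170, [545.2, 41.5, -1.4]), (171, [544.8, 41.2, 0.7])]
[(160, [504.8, 43.3, 18.7]), (161, [504.9, 42.9, 18.9]), (162, [505.0, 42.2, 17.7]), (163, [505.1, 41.8, 18.3]), (164, [505.2, 41.1, 17.2]), (165, [505.3, 40.6, 17.2]), (166, [505.4, 40.1, 17.3]), (167, [505.4, 39.9, 19.0]), (168, [505.5, 39.6, 20.2]), (169, [505.6, 39.1, 20.1]), (170, [505.5, 39.2, 23.8]), (171, [505.6, 39.0, 25.4])]
```

View pics/w11c.png

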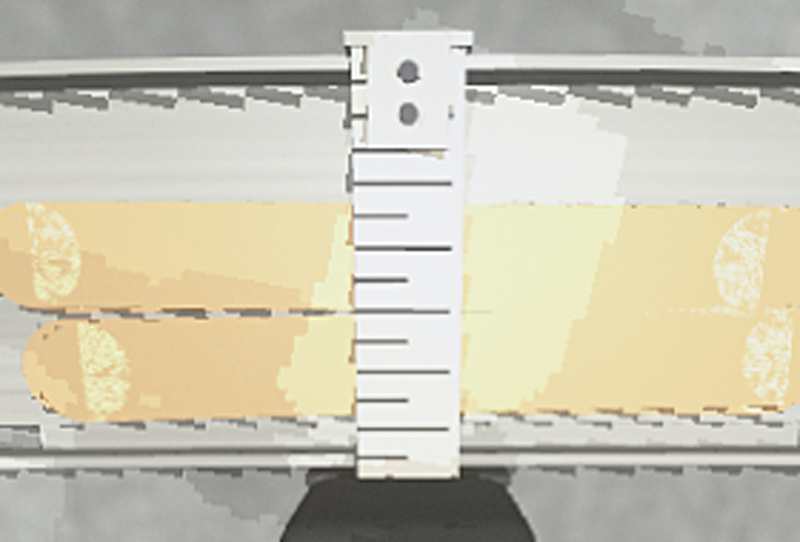

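send_rows(
  deltas=[
    {"dp": [0, 0, 0.003], "rotation": [0, 0, 0]},
    {"dp": [-0.001, 0.005, 0.003], "rotation": [0, 0, 0]},
    {"dp": [-0.0017, 0.01, 0.003], "rotation": [0, 0, 0]},
    {"dp": [-0.0017, 0.01, 0.003], "rotation": [0, 0, 0]},
    {"dp": [-0.0017, 0.01, 0.003], "rotation": [0, 0, 0]},
  ],
)

```text
clock: 13.38
position: [0.5143, -0.0086, 0.035]
ee_rot: [-0.0, 0.643, 0.766, -0.0]
contact_force: [-1.4, 1.8, -4.0]
width: 0.0373
```

```bash
python3 -c "
from fz import *
avg(5)"
```

```text
13.6333 F [-0.81  1.72 -4.37] sd [0.48 0.2  0.75] P [ 0.51429 -0.00861  0.035  ] [ 0.5143  -0.00861  0.03501]
```

send_rows(
  deltas=[
    {"dp": [-0.0004, 0.0025, 0], "rotation": [0, 0, 0]},
    {"dp": [-0.0007, 0.004, 0], "rotation": [0, 0, 0]},
    {"dp": [-0.0007, 0.004, 0], "rotation": [0, 0, 0]},
  ],
)

```text
clock: 13.88
position: [0.5143, -0.0082, 0.0351]
ee_rot: [0.0, 0.643, 0.766, 0.0]
contact_force: [-0.6, 0.4, -4.4]
width: 0.0374
```

```bash
python3 -c "
from fz import *
avg(6)"
```

```text
14.1833 F [-0.88  1.38 -4.54] sd [0.57 0.75 0.4 ] P [ 0.51425 -0.00819  0.03505] [ 0.51425 -0.00819  0.03504]
```

send_rows(
  deltas=[
    {"dp": [-0.0004, 0.0025, 0], "rotation": [0, 0, 0]},
    {"dp": [-0.0004, 0.0025, 0], "rotation": [0, 0, 0]},
  ],
)

```text
clock: 14.35
position: [0.5143, -0.0081, 0.0351]
ee_rot: [0.0, 0.642, 0.766, -0.0]
contact_force: [-0.7, -0.2, -4.9]
width: 0.0377
```

```bash
python3 -c "
from fz import *
avg(6)"
```

```text
14.65 F [-0.9  -0.43 -4.23] sd [0.29 0.54 0.27] P [ 0.51426 -0.00812  0.03508] [ 0.51429 -0.00814  0.0351 ]
```

send_rows(
  deltas=[
    {"dp": [0, 0, -0.003], "rotation": [0, 0, 0]},
    {"dp": [0, 0, -0.006], "rotation": [0, 0, 0]},
    {"dp": [0, 0, -0.006], "rotation": [0, 0, 0]},
    {"dp": [0, 0, -0.006], "rotation": [0, 0, 0]},
  ],
)

```text
clock: 14.98
position: [0.5145, -0.0081, 0.0346]
ee_rot: [0.0, 0.643, 0.766, 0.0]
contact_force: [-1.1, -2.2, -1.7]
width: 0.0379
```

```bash
python3 -c "
from fz import *
avg(4); p=look('w12',(0,190,180,460)); F,S=lines(p,0,190,list(range(230,275))+list(range(375,420)))
for P in (F,S): k,m,r=fit(P); print(len(P),m,k,r,np.polyval(k,500))
"
```

```text
15.1833 F [-1.3  -2.46 -0.71] sd [0.16 0.28 0.45] P [ 0.51449 -0.00811  0.03455] [ 0.51451 -0.00812  0.03455]
15.2333 [ 0.5145 -0.0081  0.0345] [-0.1743, 0.9847, -0.0005] yaxis [9.847e-01 1.743e-01 7.000e-04] [-0.74 -3.   -1.84] 0.0376
15.2833 [ 0.5145 -0.0081  0.0345] [-0.1743, 0.9847, -0.0005] yaxis [9.847e-01 1.743e-01 7.000e-04] [-0.85 -2.81 -1.32] 0.0375
90 90 [ 0.17772563 19.31474657] 0.23227134261073276 108.17756017963585
90 90 [  0.179271   -48.80523468] 0.22839033071393638 40.83026446972043
```

View pics/w12c.png

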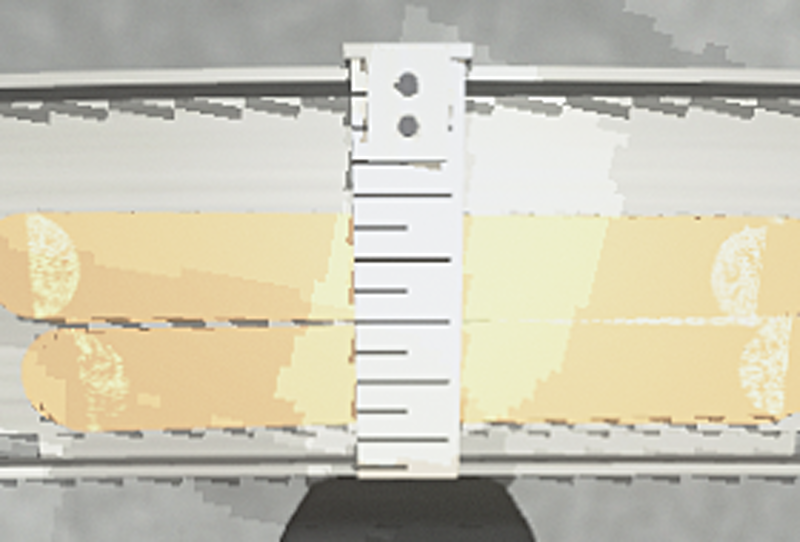

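send_rows(
  deltas=[
    {"dp": [0, 0, -0.001], "rotation": [0, 0, 0]},
    {"dp": [0, 0, -0.001], "rotation": [0, 0, 0]},
    {"dp": [0, 0, -0.001], "rotation": [0, 0, 0]},
  ],
  grip_force=20,
)

```text
clock: 15.53
position: [0.5146, -0.0081, 0.0344]
ee_rot: [0.0, 0.643, 0.766, 0.0]
contact_force: [-0.6, -3.0, 0.3]
width: 0.0374
```

send_rows(
  deltas=[
    {"dp": [0, 0, 0], "rotation": [0, 0, 0]},
    {"dp": [0, 0, 0], "rotation": [0, 0, 0]},
    {"dp": [0, 0, 0], "rotation": [0, 0, 0]},
    {"dp": [0, 0, 0], "rotation": [0, 0, 0]},
    {"dp": [0, 0, 0], "rotation": [0, 0, 0]},
    {"dp": [0, 0, 0], "rotation": [0, 0, 0]},
  ],
  fingers=-0.4,
)

```text
clock: 16.03
position: [0.5143, -0.0077, 0.0343]
ee_rot: [0.0, 0.643, 0.766, 0.0]
contact_force: [0.2, -0.1, -0.3]
width: 0.0598
```

```bash
python3 -c "
from fz import *
avg(3); p=look('w13',(0,260,180,460)); F,S=lines(p,0,190,list(range(230,275))+list(range(375,420)))
for P in (F,S): k,m,r=fit(P); print(len(P),m,k,r,np.polyval(k,500))
C=cloud(p); print([(v,np.round(C[v,323]*1000,1).tolist()) for v in range(160,172,1)])
"
```

```text
16.1833 F [0.27 0.16 0.18] sd [0.29 0.17 0.3 ] P [ 0.51423 -0.00778  0.03422] [ 0.51422 -0.0078   0.03421]
16.2333 [ 0.5142 -0.0078  0.0342] [-0.174, 0.9847, 0.0] yaxis [9.847e-01 1.740e-01 2.000e-04] [-0.2  -0.08  0.17] 0.0599
16.2833 [ 0.5142 -0.0078  0.0342] [-0.174, 0.9847, 0.0001] yaxis [9.847e-01 1.740e-01 1.000e-04] [-0.77  0.21 -0.74] 0.0598
90 90 [ 0.18446385 16.03535286] 0.22155344586005704 108.26727634638591
90 90 [  0.17674939 -47.59214409] 0.16752891902550732 40.78254952122556
[(160, [504.6, 45.3, 17.4]), (161, [504.7, 44.8, 17.1]), (162, [504.8, 44.2, 16.9]), (163, [504.9, 43.9, 17.8]), (164, [505.0, 43.3, 17.3]), (165, [505.1, 42.8, 17.6]), (166, [505.2, 42.1, 16.4]), (167, [505.2, 41.8, 17.6]), (168, [505.3, 41.6, 19.6]), (169, [505.4, 40.9, 18.6]), (170, [505.4, 40.9, 21.0]), (171, [505.4, 40.9, 23.7])]
```

View pics/w13c.png

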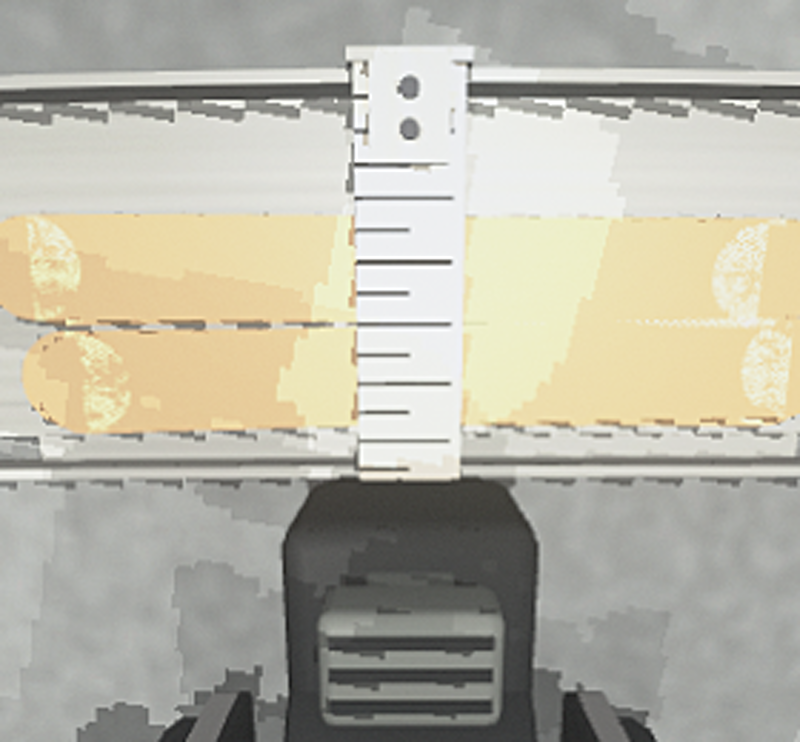

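send_rows(
  deltas=[
    {"dp": [0, 0, 0.03], "rotation": [0, 0, 0]},
    {"dp": [0, 0, 0.12], "rotation": [0, 0, 0]},
    {"dp": [0, 0, 0.3], "rotation": [0, 0, 0]},
    {"dp": [0, 0, 0.5], "rotation": [0, 0, 0]},
    {"dp": [0, 0, 0.67], "rotation": [0, 0, 0]},
    {"dp": [0, 0, 0.67], "rotation": [0, 0, 0]},
    {"dp": [0, 0, 0.67], "rotation": [0, 0, 0]},
  ],
)

```text
clock: 16.87
position: [0.515, -0.008, 0.1159]
ee_rot: [0.001, 0.643, 0.766, 0.001]
contact_force: [-0.2, -0.3, 0.1]
width: 0.0597
```

send_rows(
  deltas=[
    {"dp": [-0.015, 0.08, 0], "rotation": [0, 0, 0]},
    {"dp": [-0.035, 0.2, 0], "rotation": [0, 0, 0]},
    {"dp": [-0.059, 0.335, 0], "rotation": [0, 0, 0]},
    {"dp": [-0.059, 0.335, 0], "rotation": [0, 0, 0]},
    {"dp": [-0.059, 0.335, 0], "rotation": [0, 0, 0]},
    {"dp": [-0.059, 0.335, 0], "rotation": [0, 0, 0]},
    {"dp": [-0.059, 0.335, 0], "rotation": [0, 0, 0]},
    {"dp": [-0.059, 0.335, 0], "rotation": [0, 0, 0]},
  ],
  fingers=1,
)

```text
clock: 17.53
position: [0.5072, 0.0319, 0.1143]
ee_rot: [-0.0, 0.643, 0.766, -0.0]
contact_force: [0.3, 0.2, 0.1]
width: 0.0003
```

```bash
python3 -c "
from fz import *
avg(3); p=look('w14'); C=cloud(p)
for u in (310,323,335): print(u,[(v,np.round(C[v,u]*1000,1).tolist()) for v in range(150,330,5)])
p=eyes.get_image('side'); save(p,'s14')
a=cv2.resize(p['color'][110:260,230:430][:,:,::-1],(800,600),interpolation=cv2.INTER_CUBIC); cv2.imwrite('pics/s14c.png',a)
"
```

```text
17.6833 F [-0.42  0.13  0.15] sd [0.23 0.19 0.52] P [0.50721 0.0319  0.11449] [0.50722 0.03192 0.11455]
17.7333 [0.5072 0.032  0.1146] [-0.1736, 0.9848, -0.0] yaxis [9.848e-01 1.736e-01 1.000e-04] [ 0.73 -0.6  -0.43] 0.0002
17.7833 [0.5072 0.032  0.1146] [-0.1736, 0.9848, -0.0] yaxis [9.848e-01 1.736e-01 2.000e-04] [-0.02  0.4  -0.84] -0.0002
310 [(150, [488.1, 78.2, 8.8]), (155, [488.8, 73.9, 7.2]), (160, [489.5, 69.9, 8.1]), (165, [490.2, 66.0, 9.2]), (170, [490.8, 61.6, 8.2]), (175, [491.5, 57.1, 7.2]), (180, [492.2, 53.0, 7.8]), (185, [492.9, 48.6, 7.8]), (190, [493.7, 42.7, 2.0]), (195, [494.4, 41.4, 13.5]), (200, [495.0, 39.1, 20.1]), (205, [495.6, 39.2, 33.6]), (210, [496.1, 39.5, 46.2]), (215, [496.7, 36.7, 49.3]), (220, [497.3, 33.5, 50.9]), (225, [497.6, 34.6, 63.2]), (230, [498.0, 34.9, 72.3]), (235, [498.5, 32.9, 75.6]), (240, [499.1, 28.7, 74.2]), (245, [498.4, 42.3, 109.0]), (250, [498.6, 42.2, 114.4]), (255, [498.9, 41.8, 118.7]), (260, [499.1, 42.2, 124.2]), (265, [499.2, 42.3, 128.9]), (270, [499.4, 42.3, 133.0]), (275, [499.5, 42.9, 137.9]), (280, [499.7, 43.2, 142.
[... 1617 characters left out ...]
.8, 34.4]), (210, [514.2, 42.9, 46.9]), (215, [514.7, 39.9, 49.3]), (220, [515.4, 36.0, 49.1]), (225, [514.4, 38.0, 64.1]), (230, [514.0, 38.0, 72.9]), (235, [514.4, 35.3, 74.7]), (240, [515.2, 31.3, 73.5]), (245, [511.1, 44.6, 109.0]), (250, [510.9, 44.4, 114.3]), (255, [510.7, 44.4, 119.6]), (260, [510.5, 44.1, 124.0]), (265, [510.3, 44.2, 128.8]), (270, [510.1, 44.2, 133.1]), (275, [509.6, 45.5, 139.2]), (280, [509.6, 44.9, 141.9]), (285, [509.3, 45.3, 146.0]), (290, [509.4, 44.7, 148.4]), (295, [509.2, 44.8, 151.8]), (300, [509.1, 44.6, 154.4]), (305, [507.7, 49.8, 164.0]), (310, [508.1, 47.5, 163.6]), (315, [508.5, 45.7, 163.7]), (320, [508.9, 43.5, 163.5]), (325, [509.1, 42.3, 164.4])]
```

View pics/w14.png

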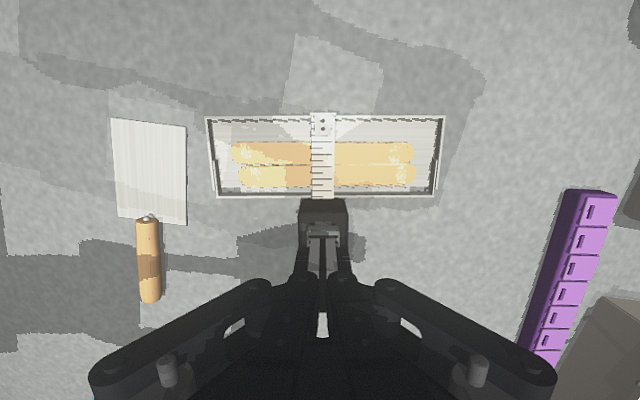

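View pics/s14c.png

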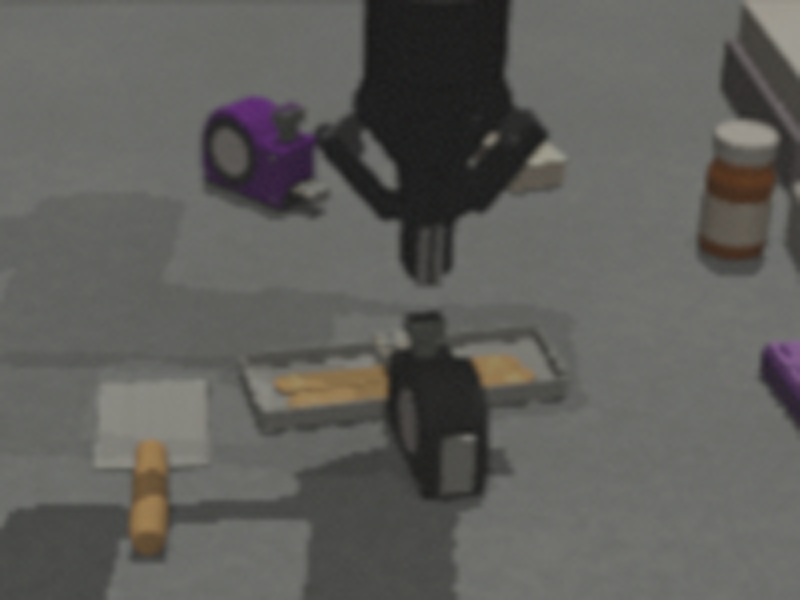

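send_rows(
  deltas=[
    {"dp": [-0.001, 0.006, -0.05], "rotation": [0, 0, 0]},
    {"dp": [-0.001, 0.006, -0.1], "rotation": [0, 0, 0]},
    {"dp": [-0.001, 0.006, -0.145], "rotation": [0, 0, 0]},
    {"dp": [-0.001, 0.006, -0.16], "rotation": [0, 0, 0]},
    {"dp": [-0.001, 0.006, -0.16], "rotation": [0, 0, 0]},
    {"dp": [-0.001, 0.006, -0.16], "rotation": [0, 0, 0]},
  ],
)

```text
clock: 18.33
position: [0.5069, 0.0331, 0.0951]
ee_rot: [-0.0, 0.643, 0.766, -0.0]
contact_force: [1.0, -0.4, -0.0]
width: 0.0001
```

send_rows(
  deltas=[
    {"dp": [0, 0, -0.006], "rotation": [0, 0, 0]},
    {"dp": [0, 0, -0.012], "rotation": [0, 0, 0]},
    {"dp": [0, 0, -0.018], "rotation": [0, 0, 0]},
    {"dp": [0, 0, -0.024], "rotation": [0, 0, 0]},
    {"dp": [0, 0, -0.03], "rotation": [0, 0, 0]},
    {"dp": [0, 0, -0.03], "rotation": [0, 0, 0]},
  ],
)

```text
clock: 18.83
position: [0.5072, 0.0331, 0.0921]
ee_rot: [0.0, 0.643, 0.766, 0.0]
contact_force: [-1.2, 0.7, 3.5]
width: 0.0003
```

send_rows(
  deltas=[
    {"dp": [0, 0, -0.005], "rotation": [0, 0, 0]},
    {"dp": [0, 0, -0.01], "rotation": [0, 0, 0]},
    {"dp": [0, 0, -0.015], "rotation": [0, 0, 0]},
    {"dp": [0, 0, -0.02], "rotation": [0, 0, 0]},
    {"dp": [0, 0, -0.025], "rotation": [0, 0, 0]},
    {"dp": [0, 0, -0.03], "rotation": [0, 0, 0]},
    {"dp": [0, 0, -0.035], "rotation": [0, 0, 0]},
    {"dp": [0, 0, -0.035], "rotation": [0, 0, 0]},
  ],
)

```text
clock: 19.5
position: [0.5071, 0.0331, 0.0875]
ee_rot: [0.0, 0.643, 0.766, 0.0]
contact_force: [0.2, -0.1, 3.6]
width: 0.0001
```

send_rows(
  deltas=[
    {"dp": [0, 0, -0.004], "rotation": [0, 0, 0]},
    {"dp": [0, 0, -0.008], "rotation": [0, 0, 0]},
    {"dp": [0, 0, -0.012], "rotation": [0, 0, 0]},
    {"dp": [0, 0, -0.012], "rotation": [0, 0, 0]},
  ],
)

```text
clock: 19.83
position: [0.5071, 0.0331, 0.0861]
ee_rot: [0.0, 0.643, 0.766, 0.0]
contact_force: [-0.5, 0.6, 3.2]
width: 0.0001
```

send_rows(
  deltas=[
    {"dp": [0, 0, -0.003], "rotation": [0, 0, 0]},
    {"dp": [0, 0, -0.005], "rotation": [0, 0, 0]},
    {"dp": [0, 0, -0.005], "rotation": [0, 0, 0]},
  ],
)

```text
clock: 20.08
position: [0.5072, 0.0331, 0.0858]
ee_rot: [0.0, 0.643, 0.766, 0.0]
contact_force: [-0.4, 0.9, 4.9]
width: -0.0003
```

send_rows(
  deltas=[
    {"dp": [0, 0, -0.003], "rotation": [0, 0, 0]},
    {"dp": [0, 0, -0.005], "rotation": [0, 0, 0]},
    {"dp": [0, 0, -0.005], "rotation": [0, 0, 0]},
  ],
)

```text
clock: 20.33
position: [0.5072, 0.0331, 0.0857]
ee_rot: [0.0, 0.643, 0.766, 0.0]
contact_force: [-0.1, 1.5, 9.3]
width: -0.0
```

send_rows(
  deltas=[
    {"dp": [0, 0, -0.003], "rotation": [0, 0, 0]},
    {"dp": [0, 0, -0.004], "rotation": [0, 0, 0]},
    {"dp": [0, 0, -0.004], "rotation": [0, 0, 0]},
  ],
)

```text
clock: 20.58
position: [0.5073, 0.0331, 0.0857]
ee_rot: [0.0, 0.643, 0.766, 0.0]
contact_force: [-1.1, 0.7, 11.7]
width: -0.0002
```

```bash
python3 -c "
from fz import *
avg(5)"
```

```text
20.8333 F [-1.82  1.1  11.38] sd [0.4  0.35 0.25] P [0.50725 0.03307 0.08566] [0.50724 0.03307 0.08565]
```

send_rows(
  deltas=[
    {"dp": [0, 0, -0.002], "rotation": [0, 0, 0]},
    {"dp": [0, 0, -0.003], "rotation": [0, 0, 0]},
    {"dp": [0, 0, -0.003], "rotation": [0, 0, 0]},
  ],
)

```text
clock: 21.08
position: [0.5073, 0.0331, 0.0856]
ee_rot: [0.001, 0.643, 0.766, 0.0]
contact_force: [-3.0, 0.3, 13.2]
width: 0.0002
```

```bash
python3 -c "
from fz import *
avg(5)"
```

```text
21.3333 F [-2.4   1.21 14.04] sd [0.21 0.6  0.41] P [0.50728 0.03309 0.08562] [0.50728 0.03309 0.08561]
```

send_rows(
  deltas=[
    {"dp": [0, 0, 0.01], "rotation": [0, 0, 0]},
    {"dp": [0, 0, 0.03], "rotation": [0, 0, 0]},
    {"dp": [0, 0, 0.1], "rotation": [0, 0, 0]},
    {"dp": [0, 0, 0.25], "rotation": [0, 0, 0]},
    {"dp": [0, 0, 0.45], "rotation": [0, 0, 0]},
    {"dp": [0, 0, 0.65], "rotation": [0, 0, 0]},
    {"dp": [0, -0.2, 0.7], "rotation": [0, 0, 0]},
    {"dp": [0, -0.4, 0.7], "rotation": [0, 0, 0]},
    {"dp": [0, -0.4, 0.7], "rotation": [0, 0, 0]},
    {"dp": [0, -0.4, 0.7], "rotation": [0, 0, 0]},
  ],
)

```text
clock: 22.17
position: [0.5068, -0.0157, 0.1682]
ee_rot: [-0.0, 0.643, 0.766, -0.0]
contact_force: [0.3, -0.5, 0.8]
width: -0.0
```

```bash
python3 -c "
from fz import *
avg(3); p=look('w15',(60,260,180,460)); C=cloud(p)
ud=list(range(240,295))+list(range(352,410))
F,S=lines(p,60,240,ud)
for P in (F,S): k,m,r=fit(P); print(len(P),m,k,np.rad2deg(np.arctan(k[0])),r,np.polyval(k,500))
m=(C[...,2]>.06)&(C[...,2]<.08)&(abs(C[...,0]-.507)<.02)&(C[...,1]>-.02)&(C[...,1]<.05); print('key zone', np.percentile(C[m][:,2],[50,95]))
for u in (316,323,330): print([(v,np.round(C[v,u]*1000,1).tolist()) for v in range(150,225,3)])
p=eyes.get_image('side'); save(p,'s15')
a=cv2.resize(p['color'][110:260,230:430][:,:,::-1],(800,600),interpolation=cv2.INTER_CUBIC); cv2.imwrite('pics/s15c.png',a)
"
```

```text
22.3167 F [ 0.3  -0.3   0.17] sd [0.39 0.54 0.14] P [ 0.50654 -0.01463  0.16783] [ 0.50653 -0.01436  0.16774]
22.3667 [ 0.5066 -0.0142  0.1677] [-0.1747, 0.9846, 0.0007] yaxis [ 9.846e-01  1.747e-01 -9.000e-04] [ 0.65 -0.01 -0.17] 0.0001
22.4167 [ 0.5067 -0.0142  0.1678] [-0.1749, 0.9846, 0.0006] yaxis [ 9.846e-01  1.749e-01 -8.000e-04] [-0.08 -0.37  0.01] -0.0
113 113 [ 0.17906661 18.63218777] 10.152164244146018 0.20306952640864692 108.1654918338049
113 113 [  0.17980916 -49.05068781] 10.193382216088859 0.39850310098453107 40.85389236089232
key zone [0.06524861 0.06766765]
[(150, [492.2, 31.5, 50.2]), (153, [492.6, 28.9, 49.9]), (156, [493.1, 26.2, 48.8]), (159, [493.5, 23.8, 50.4]), (162, [494.0, 21.2, 50.2]), (165, [494.4, 18.5, 49.6]), (168, [494.9, 15.8, 49.5]), (171, [495.3, 13.3, 50.1]), (174, [495.7, 11.5, 54.4]), (177, [496.2, 9.2, 55.8]), (180, [496.6, 7.1, 58.2]), (183, [497.0, 4.9, 60.0]), (186, [497.4, 2.6, 61.4]), (189, [497.8, 0.4, 62.9]), (192, [498.3, -2.3, 62.8]), (195, [498.7, -4.2, 65.5]), (198, [499.1, -6.9, 65.0]), (201, [499.6, -9.4, 65.8]), (204, [500.0, -12.1
[... 891 characters left out ...]
50, [503.4, 35.5, 67.1]), (153, [493.1, 59.7, 291.6]), (156, [504.3, 30.8, 67.4]), (159, [504.7, 28.3, 67.1]), (162, [505.2, 25.8, 66.5]), (165, [505.6, 23.6, 67.5]), (168, [507.1, 18.2, 50.6]), (171, [507.5, 15.6, 50.9]), (174, [507.8, 13.6, 54.3]), (177, [508.2, 11.4, 56.5]), (180, [508.5, 9.3, 58.9]), (183, [508.8, 7.3, 61.5]), (186, [509.3, 4.7, 61.5]), (189, [509.8, 2.0, 61.0]), (192, [510.2, -0.3, 62.2]), (195, [510.5, -2.4, 64.3]), (198, [511.0, -5.0, 64.6]), (201, [511.4, -7.2, 65.9]), (204, [511.8, -9.6, 66.7]), (207, [512.4, -12.8, 65.2]), (210, [513.0, -15.7, 64.5]), (213, [513.5, -18.4, 64.5]), (216, [514.0, -20.9, 65.2]), (219, [514.8, -24.8, 62.2]), (222, [515.5, -28.3, 60.4])]
```

View pics/w15c.png

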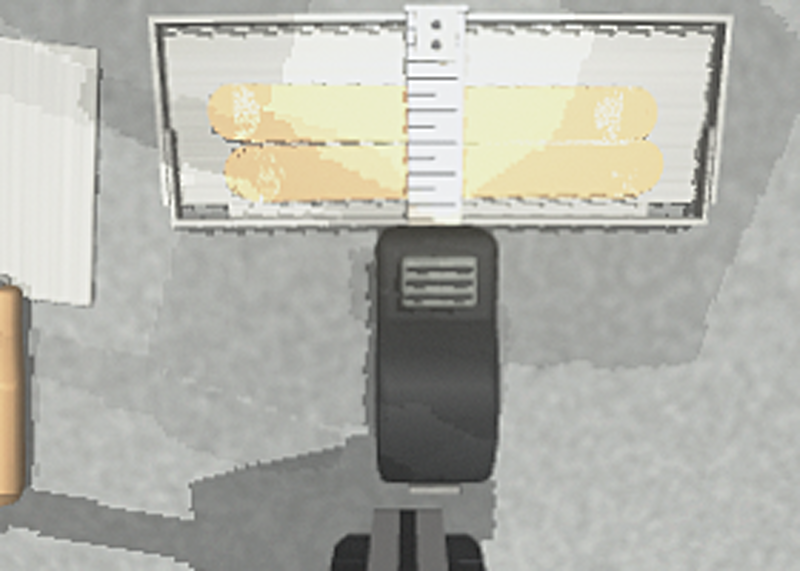

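View pics/s15c.png

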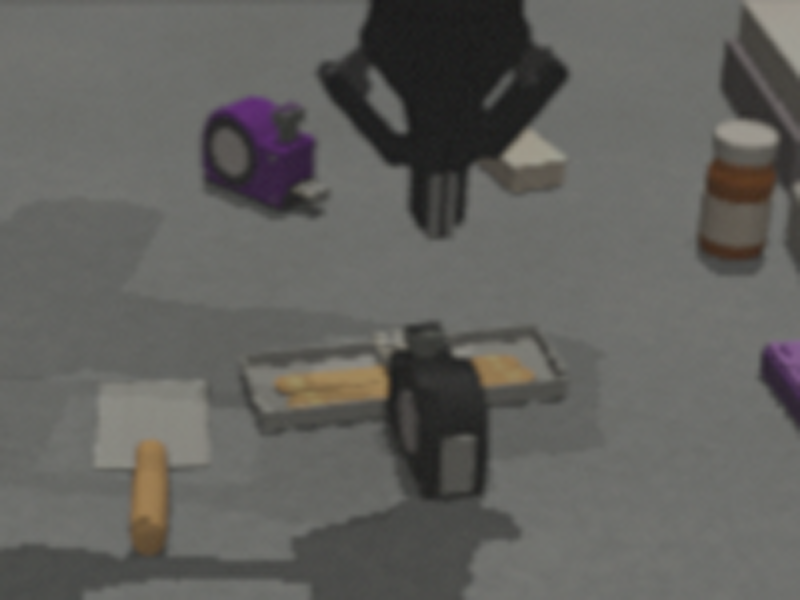

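```bash
python3 -c "
from h import *
print(monitor.get_state()['qd'].round(3)); print(manip.sign_off())"
```

```text
[ 0.     0.    -0.003 -0.003 -0.001 -0.001]
the job is handed in; nothing more can be done
None
```

I measured the tray with the tape as asked and handed the job in at about 22.5 s of the 53 s allowed. The locked tape is left standing with hook and nose on the tray. The robot was clear of everything at the end.

- **Hooking and backing off:** I gripped the black tape, tilted its nose down and hooked it over the fixed rim on the robot's left. I then backed the case off against the spring and levelled it beyond the sliding rim.
- **Closing up the nose:** The force along the blade dropped by about 2 N when the nose met the sliding rim. Setting it down raised the sideways push to about 4 N, still below the tray's 6 N slip. I then opened the gripper, and the tape stayed where it was.
- **Locking:** I pushed the thumb key straight down until it stopped moving, at about 14 N. Its top went from about 74 mm to about 67 mm above the bench, so it stayed down.

**Last checks:**
- The fixed rim read the same to about 0.1 mm before and after.
- The sliding rim read about 0.5 mm further from the fixed one than before. I put that down to camera error between different views, because it is opposite to the way I pushed.
- Rim to rim, the camera gives about 66 to 67 mm. My first, farther look had read 69 mm.
- In the last pictures the hook sits over the fixed rim and the nose is square against the sliding rim. A gap of a few tenths of a millimetre would be too small to see there, so the nose touching rests on the force reading.

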